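# Load a driver module into a tester with a push-to-open tray

### The job

Test the white driver module: push the tester's tray front gently inward until its touch latch gives, so that the tray springs out, and lay the module flat in the nest with its green terminals towards the tester's probe pins. Then push the tray back in until the latch catches, so that it stays shut by itself; feel for the latch's soft end stop and never push on the tester, or press the module into it, with more than 14 N, and leave everything else on the bench where it is.

Things in the scene. Friction and masses are not known exactly. Their poses are not given: they have to be found in the camera images.
- tester: low ivory steel test box, fixed on the bench, turned up to 0.2 rad; 260 (x) x 210 (y) x 62 mm high. Origin: centre of its underside; x from its front (tray, facing the robot) to its back, y left, z up. Its push-push latch holds the tray shut at joint 0: press the tray in past 0 until it trips and let go: it springs out; push it home past 0 until it trips and let go: it settles at 0.
- tray (a joint): how far the tray stands out, in m: 0 latched, +0.090 sprung out, negative pressed in. A spring pushes it out (3.5 N shut, 2 N out; friction and damping 0.5 to 2 N; springs out at about 0.15 m/s). The latch trips 5 to 19 mm past 0, differing from box to box, unseen. Until then it takes 4 to 6 N; 0.5 mm on comes a rubber stop (9 N per mm): a steady inward push of 8 to 11 N has tripped it.
- tray_front (a point): centre of the tray's front face: dark blue-grey block 150 mm wide, 14 mm thick, 12 to 60 mm above the bench, light press pad 50 x 28 mm in its middle; 24 mm proud of the housing when latched. Point 36 mm above the bench, axes as the tester's, moves with the tray; push along +x. The bench before it is free. Let go too early, and the tray goes back to what it was (latched, or springing out).
- nest (a point): centre of the nest's floor in the tray, 20 mm above the bench, 56 mm behind the tray's front face, axes as the tester's (x towards the brass probe pins). Brown plate, four black corner locators 12 mm high round a pocket of 69 (x) x 43 (y) mm, long sides open for 45 mm for the fingers; flat for 40 mm beside. Under the housing when shut; when out, the housing's face is 57 mm behind the point.
- driver_center (a point): centre of the white driver module, half-way up: plastic block 66 (x) x 40 (y) x 28 mm, about 0.12 kg, flat on the bench left or right of the tester, turned up to 0.6 rad; x points to its green terminal end, z up. Full height over the 56 mm from its plain end; the last 10 mm is the terminal block. Seated in the nest, this point is 14 mm above the nest's floor.
- driver_terminals (a point): middle of the module's green terminal block, 28 mm along +x from the module's centre, at the same height; the block is 10 x 30 x 14 mm, low at the module's end
- driver: the white driver module; origin at the centre of its underside, axes as driver_center
- black_a: black driver module that is already tested, same 66 x 40 x 28 mm size as the white one but all black; origin at the centre of its underside. Leave it alone.
- black_b: second black tested driver module, same size; origin at the centre of its underside. Leave it alone.
- bin: blue open parts bin full of white modules, 160 x 220 x 60 mm; origin at the centre of its underside. Leave it alone.
- meter: handheld multimeter lying on its back, 78 x 150 x 36 mm; origin at the centre of its underside. Leave it alone.
- tube: upright brown cardboard tube, 60 mm diameter, 110 mm tall; origin at the centre of its underside. Leave it alone.
- tape: roll of yellow tape lying flat, 90 mm diameter, 20 mm high; origin at the centre of its underside. Leave it alone.
- screwdriver: grey-handled screwdriver lying on the bench; origin on its underside. Leave it alone.
There are look-alikes about, which are no part of the job. There is more than one size of the driver; the job needs the middle-sized.

How it is judged (in metres and radians):
On the way, in this order (a step that is already met when the one before it is completed fails the run):
1. the latch is tripped and the empty tray has sprung out (value of joint tray above 0.08 m), for 0.2 s.
2. with the tray out, the module lies released in the nest, flat, terminals towards the probe pins (x of driver_center in the frame of nest between -0.0035 and 0.0035 m and y of driver_center in the frame of nest between -0.0035 and 0.0035 m and z of driver_center in the frame of nest between 0.011 and 0.0165 m and x of driver_terminals in the frame of nest above 0.02 m and angle between driver_center's own z axis and vertical below 0.1 rad and contact force between the fingers and driver below 0.3 N and value of joint tray above 0.05 m), for 0.2 s.
At the end, for the whole second after the job is handed in: the tray is shut and held by its latch (joint within 3 mm of 0, at rest), with the white module released in the nest: centre within 3.5 mm of the nest's centre each way, flat on its floor (centre 11 to 16.5 mm above it, tilted less than 0.1 rad), terminals towards the probe pins (value of joint tray between -0.003 and 0.003 m and velocity of joint tray between -0.01 and 0.01 m/s and x of driver_center in the frame of nest between -0.0035 and 0.0035 m and y of driver_center in the frame of nest between -0.0035 and 0.0035 m and z of driver_center in the frame of nest between 0.011 and 0.0165 m and x of driver_terminals in the frame of nest above 0.02 m and angle between driver_center's own z axis and vertical below 0.1 rad and contact force between the fingers and driver below 0.3 N); the robot touches nothing.
It fails at once if the robot pushes on the tester or its tray with more than 14 N (contact force between any of the fingers, the arm and tester above 14 N).
It fails at once if the module is pressed against the tester with more than 14 N (contact force between driver and tester above 14 N).
It fails at once if another thing on the bench is moved by more than 30 mm (distance of any of black_a, black_b, bin, meter, tube, tape, screwdriver from where it was at the start of the episode above 0.03 m).
It also fails if it takes over 72 s, if anything falls off the work surface, if the arm or the gripper's body presses on something with over 40 N, if the wrist force passes 120 N, or if a joint passes its speed limit or range.

### The arm

A 6-joint arm with a two-finger parallel gripper is mounted at the origin on the work surface. World frame = base frame: x ahead of the robot, y to its left, z up, the work surface at z = 0. Lengths are in mm, angles in rad, forces in N, time in s.
With the tool pointing down it reaches from about 375 to 900 mm from the base axis. Payload 3.1 kg.
Tool frame: the origin (TCP) lies on the centre line of the jaws, within the pads' length; the fingertips stand 19 mm ahead of it and the grasp point (between the pads) is the TCP; y points along the fingers, z is the direction in which the jaws open and shut, and the axes are right-handed (so a half turn about y gives the same grasp; the last joint's range is limited). The gripper opens to 87 mm and grips with 3 to 60 N. Pads are 19 mm wide; open, the fingers measure 117 mm over their backs; the gripper's body (75 mm by 190 mm) begins 51 mm behind the grasp point.
Start: joints at [-1.353, 0.527, 1.433, -0, 1.181, -0.178], TCP at [240.987, -576.647, 241.548] pointing down, gripper open.
Joint ranges: [-3.08, 3.08], [-0.75, 2.2], [0.22, 2.44], [-1.43, 4.57], [0, 2.65], [-2.85, 2.85]. Speed limits (rad/s): [2.79, 2.79, 3.14, 3.14, 3.14, 3.14].

### API

Orientations are given as a unit quaternion [x, y, z, w].
In Python, from bench import * gives the robot as it stands.
- The arm moves only by the shell command python3 -m inch 'ROWS' [FORCE]. ROWS is JSON, a list of rows, each an object with "jaw": the gripper command: -1 is shut, 1 is fully open, values between are in proportion; "xyz": the shift along the tool's x, y, z in mm, a list of three; "rot": the turn, a rotation vector about the tool's x, y, z in rad, a list of three. In form: [{"jaw": jaw, "xyz": [tx, ty, tz], "rot": [rx, ry, rz]}, ...]. A call has exactly 8 rows; each row shifts and turns the commanded pose from where the row before left it, along the tool's axes as they then stand; what a row does not reach is not made up. A row lasts 1/8 s, in which the tool goes at most 62.5 mm and 10.7 degrees, less where a joint would pass 70% of its speed; a pose out of reach is approached as far as the arm can. A call is refused whole if a number of a shift passes 62.5 or a number of a turn 0.188, either way. A call with a gripper value outside its range is refused whole. The fingers move at their own pace and stop on an object; FORCE is the grip in N (left out, the last holds). Time passes only in rows, so rows that do not move let the fingers close, or fill a call up. It gives the time, the measured TCP pose, the force and the opening at its end, in the units of the state.
- state(): the state, without advancing time (a new reading comes with each control period).
- grab_frame(name): name is "side" or "top" or "wrist"; returns a dict with "color" (420x560x3 uint8, blue, green, red), "camera_matrix" (3x3 intrinsics, pixels), "eye" and "attitude" of the camera in the world. Camera axes: x right, y down, z forward; pixel columns grow to the right and rows downward; lengths in mm; the calibration is good to about 2 mm. The wrist camera is an equidistant fisheye: a pixel r from the principal point sees the ray r / f radians off the axis. A picture is of the moment at which its call begins. There is no depth.
- sign_off(): hands the job in, once; it reports no verdict.
The state is a dict: "t": time; "joint_pos": joint angles; "qd": joint speeds; "tau": joint torques, N m; "eef_pos": TCP position; "ee_rot": TCP orientation; "wrist_force": force on the tool from outside, world axes, zero at the start; "wrist_torque": the same for the moment, N m; "width": opening from 0.0 (shut) to 1.0 (fully open).
Only numpy, scipy, OpenCV 4.12 (cv2) and the standard library are available. Lean on these libraries where they do the work, as an engineer would, in place of code of your own. Each camera call takes 0.05 s, during which the arm holds its last target.

## Working session

There is one attempt and no reset: what is moved stays moved. The work goes in short steps, Python scripts to look and compute and a shell command to move; the robot and the scene stay as the last step left them, time stands still between calls to the robot, and variables do not carry over. Pictures are saved under pics/ and viewed, and the job is handed in when it is done.

```bash
ls; mkdir -p pics; python3 - <<'E'
from bench import *
import cv2
s=state(); print(s)
for n in ["top","side","wrist"]:
    f=grab_frame(n); cv2.imwrite(f"pics/{n}0.png",f["color"]); print(n,f["camera_matrix"],f["eye"],f["attitude"])
E
```

```text
pics
{'t': 0.0, 'joint_pos': array([-1.35348460e+00,  5.28440273e-01,  1.43391677e+00, -2.61208000e-05,
        1.18139633e+00, -1.78506764e-01]), 'qd': array([ 7.55894613e-04,  1.28268157e-03,  3.17400631e-04, -2.40906201e-04,
        3.21209406e-04,  9.85365873e-07]), 'tau': array([-2.01162334e-04, -4.40045035e+01, -1.76589310e+01,  6.32855552e-02,
        5.84521727e-02, -1.53975193e-04]), 'eef_pos': array([ 240.84034897, -575.9729258 ,  240.5829031 ]), 'ee_rot': array([-0.13905793,  0.69406644, -0.6925392 ,  0.13901121]), 'wrist_force': array([ 0.32453206,  0.12796171, -0.5220177 ]), 'wrist_torque': array([-0.03681059, -0.02118636, -0.03489471]), 'width': 1.0001268950634024}
top [[455.97832298   0.         279.53496476]
 [  0.         455.97832298 205.49877305]
 [  0.           0.           1.        ]] [ 348.00471123   16.92387248 1390.10190504] [-0.70062651  0.71143109 -0.04372757  0.03280553]
side [[386.09922363   0.         281.43929825]
 [  0.         386.09922363 205.55845163]
 [  0.           0.           1.        ]] [ 125.43792146  776.53937531 1032.6416975 ] [-0.21424052  0.90932665 -0.34746387  0.080591  ]
wrist [[325.1922621    0.         276.08285466]
 [  0.         325.1922621  210.05535293]
 [  0.           0.           1.        ]] [ 318.79360618 -545.42168739  384.14256514] [ 0.82257215 -0.54763535 -0.08500912  0.12745208]
```

View pics/top0.png

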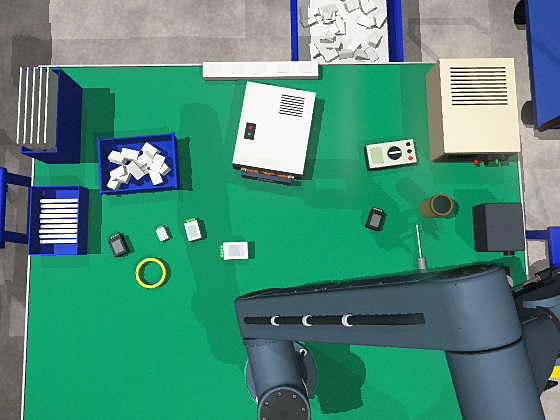

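View pics/side0.png

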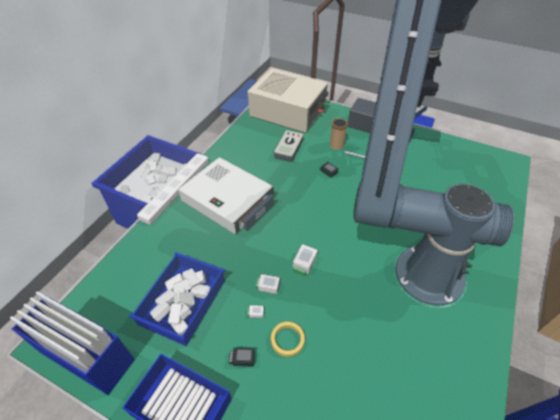

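View pics/wrist0.png

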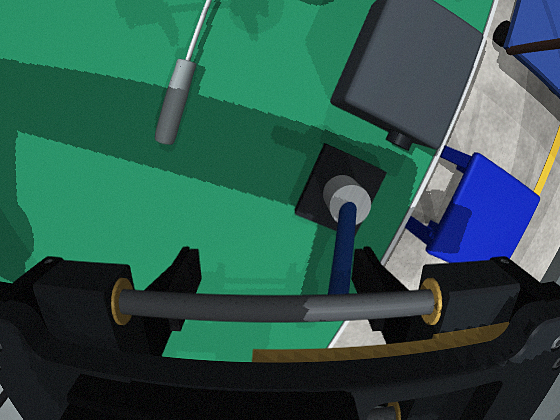

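```bash
cat > h.py <<'E'
import numpy as np, cv2
from scipy.spatial.transform import Rotation as R
from bench import *
def ray(f,p):
    K=f["camera_matrix"]; d=np.linalg.inv(K)@np.array([p[0],p[1],1.]); return R.from_quat(f["attitude"]).apply(d)
def onz(f,p,z):
    d=ray(f,p); e=np.array(f["eye"]); return e+d*(z-e[2])/d[2]
def proj(f,P):
    c=R.from_quat(f["attitude"]).inv().apply(np.array(P)-f["eye"]); q=f["camera_matrix"]@c; return q[:2]/q[2]
def wray(f,p):
    K=f["camera_matrix"]; u=np.array([(p[0]-K[0,2])/K[0,0],(p[1]-K[1,2])/K[1,1]]); r=np.hypot(*u)
    d=np.array([0,0,1.]) if r<1e-9 else np.array([*(u/r*np.sin(r)),np.cos(r)]); return R.from_quat(f["attitude"]).apply(d)
def wonz(f,p,z):
    d=wray(f,p); e=np.array(f["eye"]); return e+d*(z-e[2])/d[2]
def wproj(f,P):
    c=R.from_quat(f["attitude"]).inv().apply(np.array(P)-f["eye"]); th=np.arctan2(np.hypot(c[0],c[1]),c[2]); n=np.hypot(c[0],c[1])+1e-12
    K=f["camera_matrix"]; return np.array([K[0,2]+K[0,0]*th*c[0]/n,K[1,2]+K[1,1]*th*c[1]/n])
E
python3 - <<'E'
from h import *
f=grab_frame("top"); im=f["color"]
a=cv2.resize(im[210:270,100:270],None,fx=4.5,fy=4.5,interpolation=cv2.INTER_CUBIC)
b=cv2.resize(im[70:190,220:340],None,fx=3,fy=3,interpolation=cv2.INTER_CUBIC)
c=np.zeros((a.shape[0]+300,765,3),np.uint8); c[:a.shape[0],:a.shape[1]]=a
cv2.imwrite("pics/crop_mod.png",a); cv2.imwrite("pics/crop_tester.png",cv2.resize(im[75:190,225:325],None,fx=5,fy=5,interpolation=cv2.INTER_CUBIC))
m=(im[...,0]>150)&(im[...,1]>150)&(im[...,2]>150)
m=m.astype(np.uint8); m[:205]=0;m[265:]=0;m[:,:100]=0;m[:,265:]=0
n,l,st,ce=cv2.connectedComponentsWithStats(m)
for i in range(1,n):
    if st[i,4]<20: continue
    ct,_=cv2.findContours((l==i).astype(np.uint8),0,2); r=cv2.minAreaRect(ct[0]); bp=cv2.boxPoints(r)
    B=np.array([onz(f,p,28)[:2] for p in bp]); print(r, B.mean(0).round(1), np.linalg.norm(B-np.roll(B,1,0),axis=1).round(1),B.round(0).tolist())
E
```

```text
((192.11769104003906, 229.47061157226562), (19.402849197387695, 13.096923828125), 75.96376037597656) [427.9 256.3] [58.1 38.8 58.1 38.7] [[452.0, 282.0], [461.0, 245.0], [404.0, 230.0], [395.0, 268.0]]
((161.4569091796875, 233.23275756835938), (13.130644798278809, 9.060144424438477), 66.80140686035156) [418.1 347.2] [39.4 26.6 39.4 26.6] [[431.0, 367.0], [441.0, 343.0], [405.0, 327.0], [395.0, 352.0]]
((117.11207580566406, 246.09483337402344), (11.292354583740234, 8.272306442260742), 66.80140686035156) [382.  477.5] [33.8 24.1 33.8 24. ] [[393.0, 496.0], [402.0, 473.0], [371.0, 460.0], [362.0, 482.0]]
((235.0, 250.5), (17.0, 24.0), 90.0) [363.5 129. ] [50.2 71.3 50.3 71. ] [[389.0, 165.0], [388.0, 93.0], [338.0, 94.0], [339.0, 165.0]]
```

View pics/crop_mod.png

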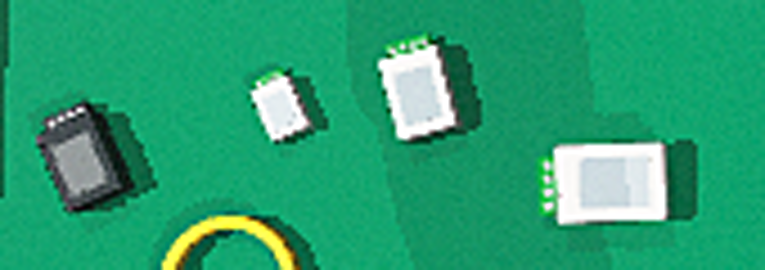

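View pics/crop_tester.png

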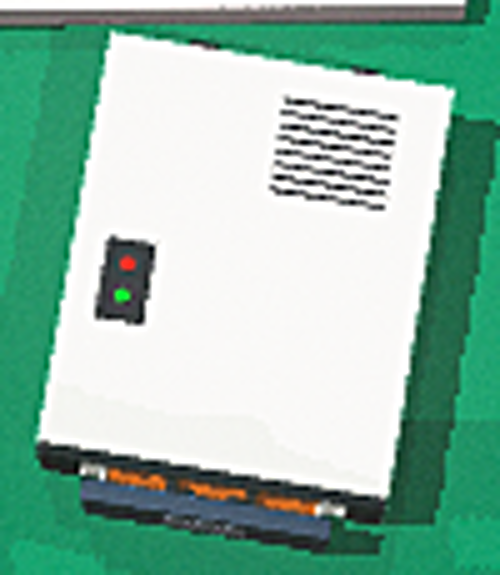

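Candidates: small white (162,233) 39×27 mm, white (192,229) 58×39 mm over its full-height part, and large white (235,250) 71×50 mm. The given full-height part is 56×40, so the one at (192,229) is the job's module. It has green terminals at its upper end, and the crop confirms this. Next I'll locate the tester.

```bash
python3 - <<'E'
from h import *
f=grab_frame("top"); im=f["color"]
m=(im.min(2)>190).astype(np.uint8); m[:80]=0; m[185:]=0; m[:,:225]=0; m[:,330:]=0
n,l,st,ce=cv2.connectedComponentsWithStats(m); i=1+np.argmax(st[1:,4]); print(st[i])
ct,_=cv2.findContours((l==i).astype(np.uint8),0,2); r=cv2.minAreaRect(max(ct,key=cv2.contourArea)); bp=cv2.boxPoints(r);print(bp)
B=np.array([onz(f,p,62)[:2] for p in bp]); print(B.round(1).tolist(), B.mean(0), np.linalg.norm(B-np.roll(B,1,0),axis=1))
# tray blue-grey
hsv=cv2.cvtColor(im,cv2.COLOR_BGR2HSV)
for p in [(260,178),(268,179),(285,183)]: print(im[p[1],p[0]],hsv[p[1],p[0]])
for n_,p in [("blackR",(375,218)),("tube",(437,206)),("sdr",(420,250)),("meter",(390,153)),("tape",(150,272)),("bin",(138,163))]: print(n_,onz(f,p,20).round())
s=state(); print(R.from_quat(s["ee_rot"]).as_matrix().round(3))
print("meas mod", [onz(f,p,28).round(1).tolist() for p in [(192.1,229.5)]])
E
```

```text
[ 233   82   83   92 5431]
[[232.08109 162.51352]
 [245.70273  80.78379]
 [315.43246  92.40541]
 [301.81082 174.13513]]
[[622.1, 133.4], [872.1, 91.2], [833.6, -118.5], [584.5, -72.1]] [728.06900673   8.49345964] [208.93667671 253.58904508 213.22691477 253.42936436]
[70 68 60] [96 36 70]
[42 43 31] [88 71 43]
[45 42 38] [103  40  45]
blackR [ 455. -293.   20.]
tube [ 488. -484.   20.]
sdr [ 356. -425.   20.]
meter [ 654. -347.   20.]
tape [304. 382.  20.]
bin [633. 423.  20.]
[[-0.923 -0.     0.386]
 [-0.386  0.001 -0.923]
 [-0.    -1.    -0.001]]
meas mod [[427.8, 256.3, 28.0]]
```

```bash
python3 -m inch '[{"jaw":1,"xyz":[-40,0,-42],"rot":[0,0,0]},{"jaw":1,"xyz":[-40,0,-42],"rot":[0,0,0]},{"jaw":1,"xyz":[-40,0,-42],"rot":[0,0,0]},{"jaw":1,"xyz":[-40,0,-42],"rot":[0,0,0]},{"jaw":1,"xyz":[-40,0,-42],"rot":[0,0,0]},{"jaw":1,"xyz":[-40,0,-42],"rot":[0,0,0]},{"jaw":1,"xyz":[-40,0,-42],"rot":[0,0,0]},{"jaw":1,"xyz":[-40,0,-42],"rot":[0,0,0]}]'
```

```text
t: 1.25
eef_pos: [407.3, -141.6, 241.8]
ee_rot: [0.139, -0.693, 0.694, -0.139]
wrist_force: [1.2, -1.2, -0.0]
width: 0.994
```

```bash
python3 -m inch '[{"jaw":1,"xyz":[-35,0,-37],"rot":[0,0,0]},{"jaw":1,"xyz":[-35,0,-37],"rot":[0,0,0]},{"jaw":1,"xyz":[-35,0,-37],"rot":[0,0,0]},{"jaw":1,"xyz":[-35,0,-37],"rot":[0,0,0]},{"jaw":0,"xyz":[0,0,0],"rot":[0,0.143,0]},{"jaw":-1,"xyz":[0,0,0],"rot":[0,0.143,0]},{"jaw":-1,"xyz":[0,0,0],"rot":[0,0.143,0]},{"jaw":-1,"xyz":[0,0,0],"rot":[0,0.143,0]}]'
python3 - <<'E'
from h import *
s=state(); print(s["joint_pos"].round(2),R.from_quat(s["ee_rot"]).as_matrix().round(3))
f=grab_frame("wrist"); cv2.imwrite("pics/w1.png",f["color"]); print(f["eye"],R.from_quat(f["attitude"]).as_matrix().round(3))
f=grab_frame("top"); cv2.imwrite("pics/t1.png",f["color"])
E
```

```text
t: 2.25
eef_pos: [478.8, 47.4, 241.6]
ee_rot: [-0.064, -0.704, 0.704, 0.064]
wrist_force: [0.1, 0.1, 0.1]
width: 0.633
[-0.13  0.33  1.78 -0.    1.02  1.62] [[-0.984 -0.    -0.18 ]
 [ 0.18  -0.    -0.984]
 [ 0.    -1.     0.   ]]
[561.77937879  30.91211021 384.99493473] [[-0.179 -0.938 -0.298]
 [-0.984  0.171  0.053]
 [ 0.001  0.302 -0.953]]
```

View pics/w1.png

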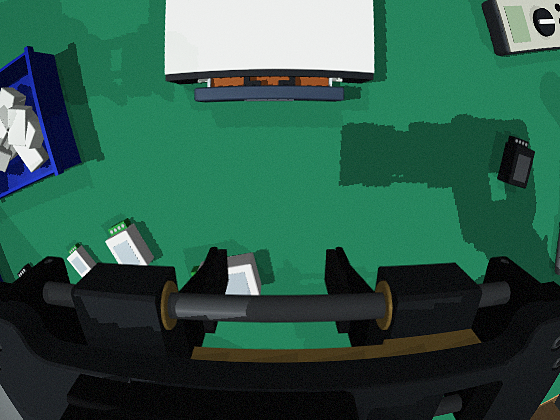

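The wrist view shows the tray's blue-grey front block at about (195–344, 86–101), with the ivory housing behind it. The middle white module is at (125,245).

```bash
python3 - <<'E'
from h import *
f=grab_frame("wrist"); im=f["color"]
cv2.imwrite("pics/w1c.png",cv2.resize(im[60:115,160:385],None,fx=3.5,fy=3.5,interpolation=cv2.INTER_CUBIC))
cv2.imwrite("pics/w1m.png",cv2.resize(im[205:285,50:180],None,fx=6,fy=6,interpolation=cv2.INTER_CUBIC))
hsv=cv2.cvtColor(im,cv2.COLOR_BGR2HSV)
for x in (230,270,310): print(x,[(y,im[y,x].tolist()) for y in range(74,106,2)])
E
```

```text
230 [(74, [56, 52, 48]), (76, [45, 36, 31]), (78, [36, 77, 142]), (80, [44, 90, 162]), (82, [40, 89, 161]), (84, [40, 93, 172]), (86, [55, 34, 18]), (88, [110, 82, 66]), (90, [110, 85, 69]), (92, [108, 87, 67]), (94, [105, 81, 67]), (96, [108, 84, 70]), (98, [88, 67, 55]), (100, [21, 21, 10]), (102, [94, 133, 38]), (104, [91, 125, 37])]
270 [(74, [47, 40, 36]), (76, [10, 17, 36]), (78, [39, 88, 161]), (80, [43, 85, 157]), (82, [33, 77, 153]), (84, [25, 61, 119]), (86, [79, 57, 39]), (88, [97, 74, 56]), (90, [99, 77, 61]), (92, [100, 76, 62]), (94, [97, 78, 63]), (96, [109, 87, 69]), (98, [59, 39, 30]), (100, [96, 86, 87]), (102, [88, 128, 36]), (104, [87, 122, 34])]
310 [(74, [42, 36, 35]), (76, [24, 19, 13]), (78, [45, 91, 170]), (80, [42, 87, 156]), (82, [35, 78, 149]), (84, [43, 85, 155]), (86, [60, 46, 42]), (88, [96, 73, 56]), (90, [91, 69, 56]), (92, [91, 67, 53]), (94, [92, 76, 57]), (96, [90, 70, 55]), (98, [78, 59, 46]), (100, [19, 22, 12]), (102, [87, 126, 35]), (104, [85, 125, 36])]
```

View pics/w1c.png

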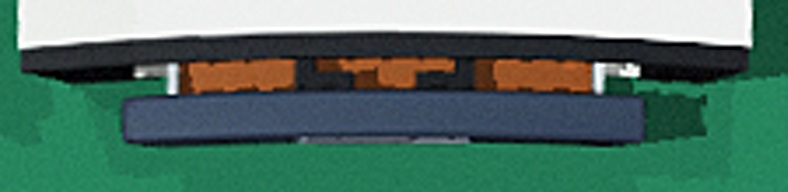

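View pics/w1m.png

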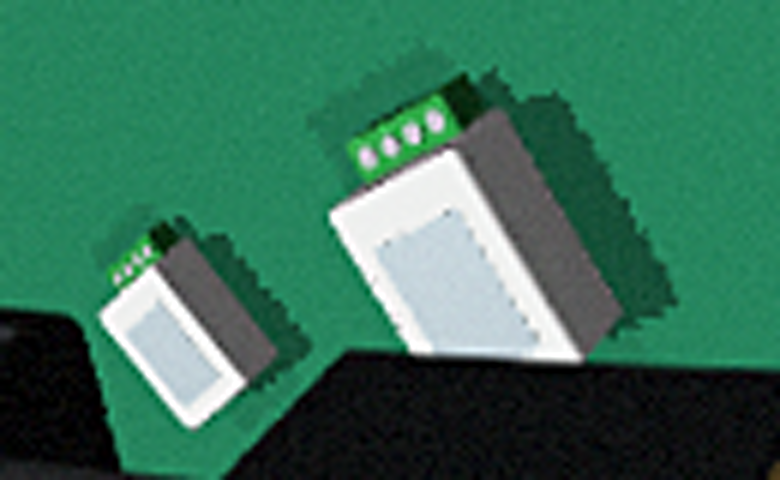

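```bash
python3 - <<'E'
from h import *
f=grab_frame("wrist")
T={k:wonz(f,p,60)[:2] for k,p in dict(fl=(195.1,98.7),fr=(343.3,99),bl=(194.8,88),br=(342.8,87.7)).items()}
for k in T: print(k,T[k].round(1))
print("w",np.linalg.norm(T['fl']-T['fr']),np.linalg.norm(T['fl']-T['bl']))
y=T['fl']-T['fr']; print("yaw",np.arctan2(-y[0],y[1])); y2=T['bl']-T['br']; print(np.arctan2(-y2[0],y2[1]))
print("front mid",(T['fl']+T['fr'])/2, "back mid",(T['bl']+T['br'])/2)
# housing front top corners
H=[wonz(f,p,62)[:2] for p in [(164.9,73),(373.7,73)]]; print("housing",H,np.linalg.norm(H[0]-H[1]))
M=[wonz(f,p,28)[:2] for p in [(104.6,240.1),(125.4,229.6),(146.6,264.9)]]
print(M, np.linalg.norm(M[0]-M[1]),np.linalg.norm(M[1]-M[2]), np.arctan2(*(M[1]-M[2])[::-1]), np.arctan2(-(M[0]-M[1])[0],(M[0]-M[1])[1]))
u=np.array([np.cos(.245),np.sin(.245)])
print("centre",(M[0]+M[1])/2-23*u)
g=grab_frame("top");im=g["color"]; cv2.imwrite("pics/t1c.png",cv2.resize(im[205:265,150:265],None,fx=6.5,fy=6.5,interpolation=cv2.INTER_CUBIC))
E
```

```text
fl [589.4 108.4]
fr [562.8 -37.1]
bl [600.2 106.6]
br [574.2 -38.4]
w 147.83464393563145 10.958518841263885
yaw -0.18059600956473124
-0.17721590336611306
front mid [576.10590618  35.63543564] back mid [587.21485562  34.09193894]
housing [array([623.04604112, 133.98834059]), array([585.58622088, -72.27846928])] 209.64072835760513
[array([448.50295208, 280.23920919]), array([457.76605106, 243.29509246]), array([405.65499046, 229.61226026])] 38.087698319903055 53.87747705222953 0.25677437372692447 0.24566816557629156
centre [430.82134309 256.18835535]
```

View pics/t1.png

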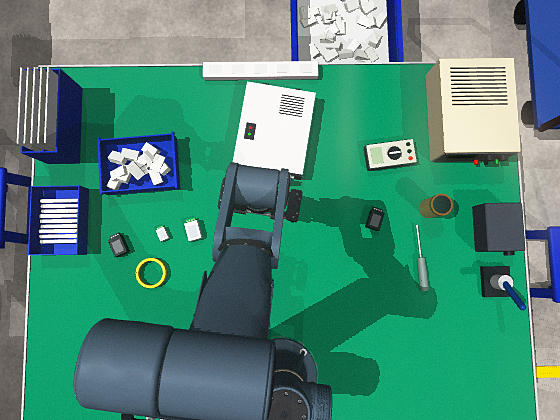

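```bash
python3 -m inch '[{"jaw":-1,"xyz":[-10,50,-1.4],"rot":[0,0,0]},{"jaw":-1,"xyz":[-10,50,-1.4],"rot":[0,0,0]},{"jaw":-1,"xyz":[-10,50,-1.4],"rot":[0,0,0]},{"jaw":-1,"xyz":[-10,40,-1.4],"rot":[0,0,0]},{"jaw":-1,"xyz":[-10,12,0],"rot":[0,0,0]},{"jaw":-1,"xyz":[-10,0,0],"rot":[0,0,0]},{"jaw":-1,"xyz":[-10,0,0],"rot":[0,0,0]},{"jaw":-1,"xyz":[0,0,0],"rot":[0,0,0]}]'
python3 - <<'E'
from h import *
s=state(); print(s["wrist_force"],s["eef_pos"],s["width"])
p=np.array([575.5,35.6]);x=np.array([.984,-.178]); print("dist to face",(p-s["eef_pos"][:2])@x,"lat",(p-s["eef_pos"][:2])@np.array([.178,.984]))
f=grab_frame("wrist"); cv2.imwrite("pics/w2.png",f["color"])
f=grab_frame("side"); cv2.imwrite("pics/s2.png",cv2.resize(f["color"][130:270,160:320],None,fx=4,fy=4))
E
```

```text
t: 3.5
eef_pos: [551.1, 40.1, 41.3]
ee_rot: [-0.064, -0.704, 0.704, 0.061]
wrist_force: [0.5, -0.5, -0.3]
width: 0.007
[ 0.47219078 -0.48303423 -0.27675854] [551.05334291  40.1150899   41.32760563] 0.006954932133967027
dist to face 24.859196582503248 lat -0.09134349845521629
```

View pics/w2.png

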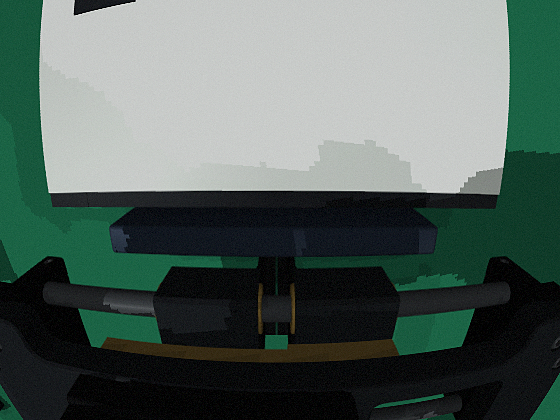

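View pics/s2.png

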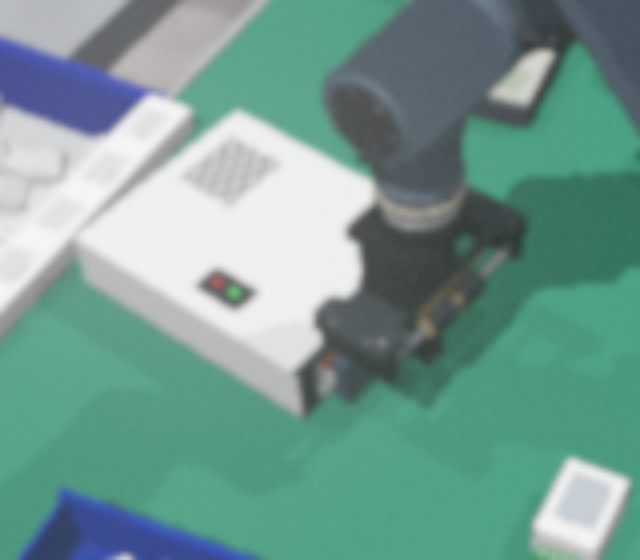

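```bash
python3 -m inch '[{"jaw":-1,"xyz":[-6,0,0],"rot":[0,0,0]},{"jaw":-1,"xyz":[-5,0,0],"rot":[0,0,0]},{"jaw":-1,"xyz":[-2,0,0],"rot":[0,0,0]},{"jaw":-1,"xyz":[-1,0,0],"rot":[0,0,0]},{"jaw":-1,"xyz":[-1,0,0],"rot":[0,0,0]},{"jaw":-1,"xyz":[-1,0,0],"rot":[0,0,0]},{"jaw":-1,"xyz":[-1,0,0],"rot":[0,0,0]},{"jaw":-1,"xyz":[-1,0,0],"rot":[0,0,0]}]'
cat > st.py <<'E'
from h import *
s=state(); x=np.array([.984,-.178]);p=np.array([575.5,35.6])
print("t",round(s["t"],2),"F along x",round(-s["wrist_force"][:2]@x,2),s["wrist_force"].round(2),"advance past est. contact",round(9.5-(p-s["eef_pos"][:2])@x,2),"lat",round((p-s["eef_pos"][:2])@np.array([.178,.984]),2),"z",s["eef_pos"][2].round(1))
E
python3 st.py
```

```text
t: 4.6
eef_pos: [565.2, 37.6, 39.2]
ee_rot: [0.061, 0.704, -0.704, -0.063]
wrist_force: [-3.4, 0.9, 0.4]
width: 0.004
t 4.6 F along x 3.51 [-3.4   0.89  0.39] advance past est. contact -1.04 lat -0.14 z 39.2
```

```bash
python3 -m inch '[{"jaw":-1,"xyz":[-0.5,0,0],"rot":[0,0,0]},{"jaw":-1,"xyz":[-0.5,0,0],"rot":[0,0,0]},{"jaw":-1,"xyz":[-0.5,0,0],"rot":[0,0,0]},{"jaw":-1,"xyz":[-0.5,0,0],"rot":[0,0,0]},{"jaw":-1,"xyz":[-0.5,0,0],"rot":[0,0,0]},{"jaw":-1,"xyz":[0,0,0],"rot":[0,0,0]},{"jaw":-1,"xyz":[0,0,0],"rot":[0,0,0]},{"jaw":-1,"xyz":[0,0,0],"rot":[0,0,0]}]'; python3 st.py
```

```text
t: 5.6
eef_pos: [569.0, 37.0, 39.6]
ee_rot: [0.062, 0.704, -0.704, -0.062]
wrist_force: [-4.2, 1.0, -1.3]
width: 0.006
t 5.6 F along x 4.34 [-4.24  0.97 -1.34] advance past est. contact 2.88 lat -0.18 z 39.6
```

```bash
python3 -m inch '[{"jaw":-1,"xyz":[-0.5,0,0],"rot":[0,0,0]},{"jaw":-1,"xyz":[-0.5,0,0],"rot":[0,0,0]},{"jaw":-1,"xyz":[0,0,0],"rot":[0,0,0]},{"jaw":-1,"xyz":[0,0,0],"rot":[0,0,0]},{"jaw":-1,"xyz":[0,0,0],"rot":[0,0,0]},{"jaw":-1,"xyz":[0,0,0],"rot":[0,0,0]},{"jaw":-1,"xyz":[0,0,0],"rot":[0,0,0]},{"jaw":-1,"xyz":[0,0,0],"rot":[0,0,0]}]'; python3 st.py
```

```text
t: 6.6
eef_pos: [570.0, 36.7, 39.6]
ee_rot: [0.062, 0.704, -0.704, -0.062]
wrist_force: [-4.7, 1.7, -0.2]
width: 0.008
t 6.6 F along x 4.87 [-4.65  1.66 -0.18] advance past est. contact 3.86 lat -0.14 z 39.6
```

```bash
python3 -m inch '[{"jaw":-1,"xyz":[-0.5,0,0],"rot":[0,0,0]},{"jaw":-1,"xyz":[-0.5,0,0],"rot":[0,0,0]},{"jaw":-1,"xyz":[0,0,0],"rot":[0,0,0]},{"jaw":-1,"xyz":[0,0,0],"rot":[0,0,0]},{"jaw":-1,"xyz":[0,0,0],"rot":[0,0,0]},{"jaw":-1,"xyz":[0,0,0],"rot":[0,0,0]},{"jaw":-1,"xyz":[0,0,0],"rot":[0,0,0]},{"jaw":-1,"xyz":[0,0,0],"rot":[0,0,0]}]'; python3 st.py
```

```text
t: 7.6
eef_pos: [571.0, 36.5, 39.6]
ee_rot: [-0.062, -0.704, 0.704, 0.062]
wrist_force: [-3.5, 0.4, 0.7]
width: 0.008
t 7.6 F along x 3.52 [-3.51  0.39  0.74] advance past est. contact 4.92 lat -0.13 z 39.6
```

```bash
python3 -m inch '[{"jaw":-1,"xyz":[-0.5,0,0],"rot":[0,0,0]},{"jaw":-1,"xyz":[-0.5,0,0],"rot":[0,0,0]},{"jaw":-1,"xyz":[0,0,0],"rot":[0,0,0]},{"jaw":-1,"xyz":[0,0,0],"rot":[0,0,0]},{"jaw":-1,"xyz":[0,0,0],"rot":[0,0,0]},{"jaw":-1,"xyz":[0,0,0],"rot":[0,0,0]},{"jaw":-1,"xyz":[0,0,0],"rot":[0,0,0]},{"jaw":-1,"xyz":[0,0,0],"rot":[0,0,0]}]'; python3 st.py
```

```text
t: 8.6
eef_pos: [571.9, 36.4, 39.6]
ee_rot: [-0.062, -0.704, 0.704, 0.062]
wrist_force: [-4.9, 1.1, 0.1]
width: 0.003
t 8.6 F along x 5.02 [-4.9   1.09  0.12] advance past est. contact 5.81 lat -0.14 z 39.6
```

```bash
python3 st.py | grep -qE 'F along x [0-6]\.' && python3 -m inch '[{"jaw":-1,"xyz":[-0.5,0,0],"rot":[0,0,0]},{"jaw":-1,"xyz":[-0.5,0,0],"rot":[0,0,0]},{"jaw":-1,"xyz":[0,0,0],"rot":[0,0,0]},{"jaw":-1,"xyz":[0,0,0],"rot":[0,0,0]},{"jaw":-1,"xyz":[0,0,0],"rot":[0,0,0]},{"jaw":-1,"xyz":[0,0,0],"rot":[0,0,0]},{"jaw":-1,"xyz":[0,0,0],"rot":[0,0,0]},{"jaw":-1,"xyz":[0,0,0],"rot":[0,0,0]}]'; python3 st.py
```

```text
t: 9.6
eef_pos: [573.0, 36.2, 39.6]
ee_rot: [-0.062, -0.704, 0.704, 0.062]
wrist_force: [-3.9, 0.0, 0.1]
width: 0.008
t 9.6 F along x 3.85 [-3.9   0.04  0.1 ] advance past est. contact 6.92 lat -0.14 z 39.6
```

```bash
python3 st.py | grep -qE 'F along x [0-6]\.' && python3 -m inch '[{"jaw":-1,"xyz":[-0.5,0,0],"rot":[0,0,0]},{"jaw":-1,"xyz":[-0.5,0,0],"rot":[0,0,0]},{"jaw":-1,"xyz":[0,0,0],"rot":[0,0,0]},{"jaw":-1,"xyz":[0,0,0],"rot":[0,0,0]},{"jaw":-1,"xyz":[0,0,0],"rot":[0,0,0]},{"jaw":-1,"xyz":[0,0,0],"rot":[0,0,0]},{"jaw":-1,"xyz":[0,0,0],"rot":[0,0,0]},{"jaw":-1,"xyz":[0,0,0],"rot":[0,0,0]}]'; python3 st.py
```

```text
t: 10.6
eef_pos: [573.4, 36.1, 39.6]
ee_rot: [0.062, 0.704, -0.704, -0.063]
wrist_force: [-5.1, 0.8, 0.8]
width: 0.006
t 10.6 F along x 5.13 [-5.06  0.83  0.76] advance past est. contact 7.35 lat -0.14 z 39.6
```

```bash
python3 -m inch '[{"jaw":-1,"xyz":[-0.5,0,0],"rot":[0,0,0]},{"jaw":-1,"xyz":[0,0,0],"rot":[0,0,0]},{"jaw":-1,"xyz":[0,0,0],"rot":[0,0,0]},{"jaw":-1,"xyz":[0,0,0],"rot":[0,0,0]},{"jaw":-1,"xyz":[0,0,0],"rot":[0,0,0]},{"jaw":-1,"xyz":[0,0,0],"rot":[0,0,0]},{"jaw":-1,"xyz":[0,0,0],"rot":[0,0,0]},{"jaw":-1,"xyz":[0,0,0],"rot":[0,0,0]}]'; python3 st.py
```

```text
t: 11.6
eef_pos: [573.4, 36.1, 39.5]
ee_rot: [0.062, 0.704, -0.704, -0.063]
wrist_force: [-5.5, 1.4, 2.1]
width: 0.005
t 11.6 F along x 5.62 [-5.46  1.4   2.1 ] advance past est. contact 7.39 lat -0.14 z 39.5
```

```bash
python3 -m inch '[{"jaw":-1,"xyz":[-0.5,0,0],"rot":[0,0,0]},{"jaw":-1,"xyz":[-0.3,0,0],"rot":[0,0,0]},{"jaw":-1,"xyz":[0,0,0],"rot":[0,0,0]},{"jaw":-1,"xyz":[0,0,0],"rot":[0,0,0]},{"jaw":-1,"xyz":[0,0,0],"rot":[0,0,0]},{"jaw":-1,"xyz":[0,0,0],"rot":[0,0,0]},{"jaw":-1,"xyz":[0,0,0],"rot":[0,0,0]},{"jaw":-1,"xyz":[0,0,0],"rot":[0,0,0]}]'; python3 st.py
```

```text
t: 12.6
eef_pos: [573.6, 36.1, 39.4]
ee_rot: [0.061, 0.704, -0.704, -0.063]
wrist_force: [-6.8, 0.9, 2.4]
width: 0.005
t 12.6 F along x 6.82 [-6.76  0.95  2.43] advance past est. contact 7.5 lat -0.15 z 39.4
```

```bash
python3 -m inch '[{"jaw":-1,"xyz":[-0.5,0,0],"rot":[0,0,0]},{"jaw":-1,"xyz":[-0.5,0,0],"rot":[0,0,0]},{"jaw":-1,"xyz":[-0.5,0,0],"rot":[0,0,0]},{"jaw":-1,"xyz":[0,0,0],"rot":[0,0,0]},{"jaw":-1,"xyz":[0,0,0],"rot":[0,0,0]},{"jaw":-1,"xyz":[0,0,0],"rot":[0,0,0]},{"jaw":-1,"xyz":[0,0,0],"rot":[0,0,0]},{"jaw":-1,"xyz":[0,0,0],"rot":[0,0,0]}]'; python3 st.py
```

```text
t: 13.6
eef_pos: [573.8, 36.1, 39.2]
ee_rot: [0.06, 0.704, -0.704, -0.064]
wrist_force: [-8.4, 1.0, 3.6]
width: 0.007
t 13.6 F along x 8.49 [-8.44  1.04  3.65] advance past est. contact 7.72 lat -0.16 z 39.2
```

```bash
python3 -m inch '[{"jaw":-1,"xyz":[20,0,0],"rot":[0,0,0]},{"jaw":-1,"xyz":[45,0,0],"rot":[0,0,0]},{"jaw":-1,"xyz":[50,0,0],"rot":[0,0,0]},{"jaw":0,"xyz":[15,-50,0],"rot":[0,0,0]},{"jaw":1,"xyz":[0,-50,0],"rot":[0,0,0]},{"jaw":1,"xyz":[0,-50,-10],"rot":[0,0,0]},{"jaw":1,"xyz":[0,-50,-10],"rot":[0,0,0]},{"jaw":1,"xyz":[0,0,-30],"rot":[0,0,0]}]'; python3 st.py
python3 - <<'E'
from h import *
f=grab_frame("wrist"); cv2.imwrite("pics/w3.png",f["color"])
s=state(); print(s["joint_pos"].round(2))
E
```

```text
t: 14.6
eef_pos: [463.5, 107.2, 245.0]
ee_rot: [0.069, 0.705, -0.704, -0.056]
wrist_force: [-0.4, 0.4, -0.2]
width: 0.492
t 14.6 F along x 0.45 [-0.39  0.36 -0.25] advance past est. contact -113.41 lat -50.54 z 245.0
[-0.    0.32  1.8   0.    1.    1.74]
```

View pics/w3.png

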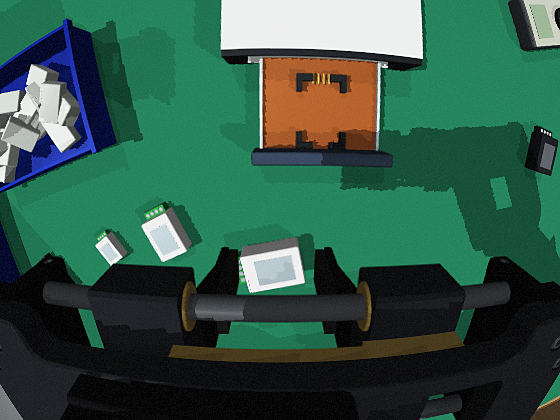

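The tray has sprung out. The brown plate is at about (262–380, 60–150), with black locators round (322,112) and the pins at (322,78). The whole middle module is visible at (165,235). Measuring both next.

```bash
python3 - <<'E'
from h import *
f=grab_frame("wrist"); im=f["color"]
cv2.imwrite("pics/w3n.png",cv2.resize(im[50:170,245:400],None,fx=5,fy=5,interpolation=cv2.INTER_CUBIC))
cv2.imwrite("pics/w3m.png",cv2.resize(im[195:270,130:200],None,fx=7,fy=7,interpolation=cv2.INTER_CUBIC))
E
```

```text
(no output)
```

View pics/w3n.png

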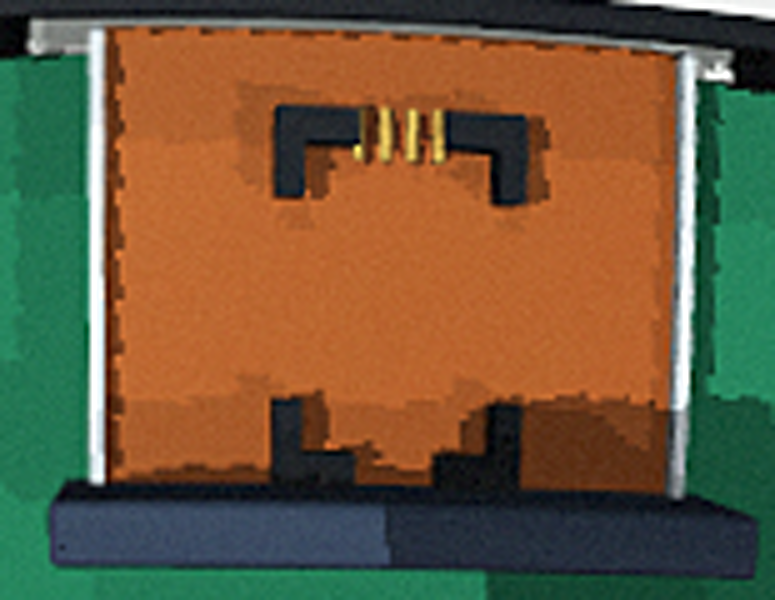

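View pics/w3m.png

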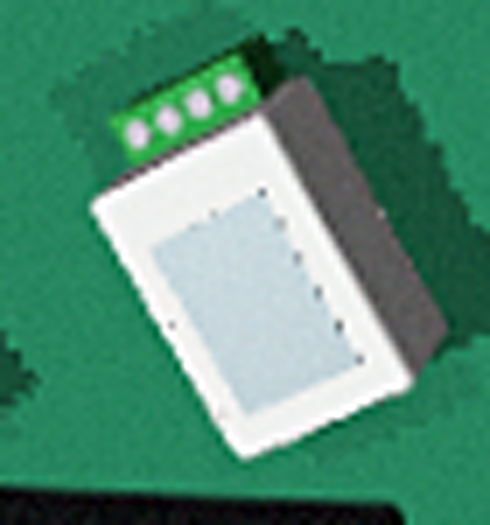

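```bash
python3 - <<'E'
from h import *
f=grab_frame("wrist"); s=state(); print(s["eef_pos"],f["eye"], R.from_quat(s["ee_rot"]).as_matrix().round(4).tolist())
def c(X,Y,sc,ox,oy): return ((X+.5)/sc-.5+ox,(Y+.5)/sc-.5+oy)
N={k:wonz(f,c(*p,5,245,50),32)[:2] for k,p in dict(fl=(306,146),fr=(491,152),nl=(302,450),nr=(491,452)).items()}
ctr=sum(N.values())/4; print("nest",{k:v.round(1).tolist() for k,v in N.items()},ctr)
d=lambda a,b:round(np.linalg.norm(N[a]-N[b]),1)
print("sizes",d('fl','nl'),d('fr','nr'),d('fl','fr'),d('nl','nr'))
v=N['fl']+N['fr']-N['nl']-N['nr']; print("yaw",np.arctan2(v[1],v[0]))
# tray front top edge z=60
F=[wonz(f,c(*p,5,245,50),60)[:2] for p in [(54,566),(752,574)]]; y=F[0]-F[1]; print("front",F,np.linalg.norm(y),np.arctan2(-y[0],y[1]),"mid",(F[0]+F[1])/2)
m=(F[0]+F[1])/2; print("nest from front", m+56*np.array([.984,-.178]))
M=[wonz(f,c(*p,7,130,195),28)[:2] for p in [(92,205),(264,112),(412,380),(244,460)]]
M=np.array(M); print(M.round(1).tolist(),np.linalg.norm(M-np.roll(M,-1,0),axis=1))
v=M[0]+M[1]-M[2]-M[3]; yaw=np.arctan2(v[1],v[0]); b=M.mean(0); print("mod yaw",yaw,"body",b,"centre",b+5*np.array([np.cos(yaw),np.sin(yaw)]))
E
```

```text
[459.8435548  108.08477054 240.93656376] [542.67679277  92.98340764 386.34888938] [[-0.9849, 0.0071, -0.173], [0.173, -0.0004, -0.9849], [-0.0071, -1.0, -0.0008]]
nest {'fl': [575.2, 55.4], 'fr': [568.5, 15.7], 'nl': [509.6, 67.3], 'nr': [502.8, 25.9]} [539.02084124  41.08546945]
sizes 66.6 66.5 40.3 41.9
yaw -0.1669500786276239
front [array([497.47454822, 122.57922171]), array([472.60945742, -22.08384093])] 146.7844488771801 -0.1702194916828132 mid [485.04200282  50.24769039]
nest from front [540.14600282  40.27969039]
[[445.8, 278.3], [456.8, 240.9], [404.3, 227.5], [393.6, 264.0]] [39.02516165 54.17263531 38.02085855 54.19273255]
mod yaw 0.25885090325002375 body [425.13347895 252.64926669] centre [429.96690271 253.92911622]
```

```bash
python3 -m inch '[{"jaw":1,"xyz":[33,10,-26],"rot":[0,0,0]},{"jaw":1,"xyz":[33,20,-26],"rot":[0,0,0]},{"jaw":1,"xyz":[33,20,-26],"rot":[0,0,0]},{"jaw":1,"xyz":[33,10,-26],"rot":[0,0,0]},{"jaw":1,"xyz":[0,0,0],"rot":[0,-0.145,0]},{"jaw":1,"xyz":[0,0,0],"rot":[0,-0.145,0]},{"jaw":1,"xyz":[0,0,0],"rot":[0,-0.145,0]},{"jaw":1,"xyz":[0,0,0],"rot":[0,0,0]}]'
python3 - <<'E'
from h import *
f=grab_frame("wrist"); cv2.imwrite("pics/w4.png",f["color"])
s=state(); print(s["eef_pos"],s["qd"].round(3),f["eye"],R.from_quat(s["ee_rot"]).as_matrix().round(4).tolist(),R.from_quat(f["attitude"]).as_matrix().round(3).tolist())
E
```

```text
t: 15.75
eef_pos: [346.6, 232.7, 179.3]
ee_rot: [0.09, -0.701, 0.701, -0.091]
wrist_force: [0.4, -0.2, 0.8]
width: 0.995
[346.43463094 232.74879996 179.34647094] [ 0.004 -0.003  0.001  0.001  0.008  0.003] [428.03887628 252.6041335  322.86445503] [[-0.9675, 0.001, 0.253], [-0.253, 0.0, -0.9675], [-0.0009, -1.0, 0.0002]] [[0.254, -0.922, -0.291], [-0.967, -0.242, -0.078], [0.002, 0.302, -0.953]]
```

View pics/w4.png

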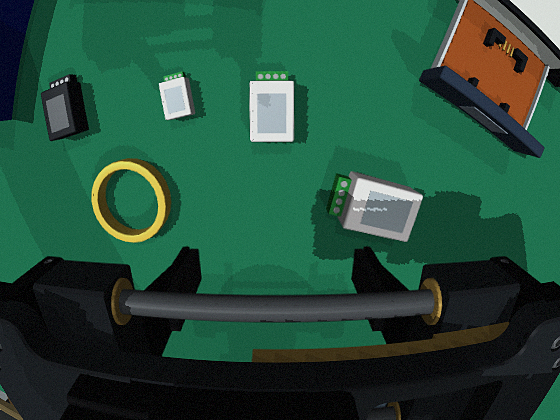

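The middle module is at (272,110), upright in the picture, with its terminals at the top (272,76). That means the tool is already aligned with it.

```bash
python3 - <<'E'
from h import *
f=grab_frame("wrist"); im=f["color"]
s=state(); 
w=((im.min(2)>135)).astype(np.uint8); w[:72]=0;w[155:]=0;w[:,:235]=0;w[:,:]*=1; w[:,310:]=0
w=cv2.morphologyEx(w,cv2.MORPH_CLOSE,np.ones((7,7))); n,l,st,ce=cv2.connectedComponentsWithStats(w); i=1+np.argmax(st[1:,4]); print(st[i])
w=cv2.morphologyEx((l==i).astype(np.uint8),cv2.MORPH_OPEN,np.ones((9,9)))
ct,_=cv2.findContours(w,0,2); r=cv2.minAreaRect(max(ct,key=cv2.contourArea)); bp=cv2.boxPoints(r); c0=bp.mean(0); bp=bp+np.sign(bp-c0)*0.5; print(bp)
M=np.array([wonz(f,p,28)[:2] for p in bp]); print(M.round(1).tolist(),np.linalg.norm(M-np.roll(M,1,0),axis=1))
o=M[np.argsort(-M[:,0])]; v=o[0]+o[1]-o[2]-o[3]; yaw=np.arctan2(v[1],v[0]); u=np.array([np.cos(yaw),np.sin(yaw)]);b=M.mean(0); C=b+5*u; print("yaw",yaw,"body",b,"centre",C)
T=R.from_quat(s["ee_rot"]).as_matrix(); print("tool delta", T.T@(np.array([*C,22])-s["eef_pos"]))
cv2.imwrite("pics/w4m.png",cv2.resize(im[60:160,225:325],None,fx=6,fy=6,interpolation=cv2.INTER_CUBIC))
E
```

```text
[ 249   74   45   68 2854]
[[249.5  73.5]
 [293.5  73.5]
 [293.5 141.5]
 [249.5 141.5]]
[[454.8, 283.4], [464.5, 245.6], [404.7, 229.6], [394.7, 268.2]] [62.01588061 39.04824938 61.95464445 39.85032358]
yaw 0.2546195819806687 body [429.66385699 256.70324334] centre [434.50265291 257.9626297 ]
tool delta [-91.60561235 157.46263895  -2.03426043]
```

View pics/w4m.png

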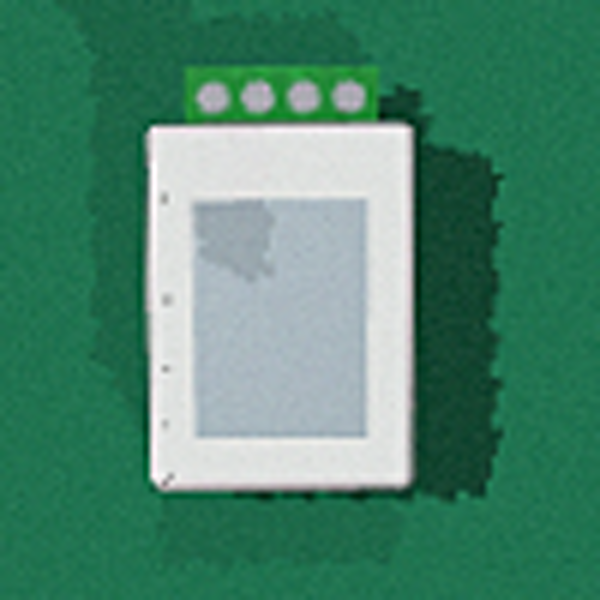

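```bash
python3 - <<'E'
from h import *
f=grab_frame("wrist"); s=state()
M=np.array([wonz(f,p,28)[:2] for p in [(249.6,80.4),(293.3,80.4),(293.3,141),(249.8,141)]]); print(M.round(1).tolist(),np.linalg.norm(M-np.roll(M,1,0),axis=1))
b=M.mean(0); u=np.array([np.cos(.252),np.sin(.252)]); C=b+5*u; print(b,C)
T=R.from_quat(s["ee_rot"]).as_matrix(); print("tool delta", T.T@(np.array([*C,22])-s["eef_pos"]), T.T@(np.array([*b,22])-s["eef_pos"]))
E
```

```text
[[448.5, 281.8], [458.2, 244.2], [404.9, 229.9], [395.0, 268.1]] [55.22488792 38.8116406  55.16884964 39.38937889]
[426.61275866 256.0065417 ] [431.45483705 257.25324814]
tool delta [-88.61700829 157.46584334  -1.99550472] [-83.61706036 157.46317844  -2.01816722]
```

```bash
python3 -m inch '[{"jaw":1,"xyz":[-44,10,-1],"rot":[0,0,0]},{"jaw":1,"xyz":[-44.6,30,-1],"rot":[0,0,0]},{"jaw":1,"xyz":[0,45,0],"rot":[0,0,0]},{"jaw":1,"xyz":[0,45,0],"rot":[0,0,0]},{"jaw":1,"xyz":[0,27.5,0],"rot":[0,0,0]},{"jaw":0.3,"xyz":[0,0,0],"rot":[0,0,0]},{"jaw":-1,"xyz":[0,0,0],"rot":[0,0,0]},{"jaw":-1,"xyz":[0,0,0],"rot":[0,0,0]}]' 15
python3 - <<'E'
from h import *
f=grab_frame("wrist"); cv2.imwrite("pics/w5.png",f["color"])
s=state(); print(s["eef_pos"],s["width"]*87,s["wrist_force"])
E
```

```text
t: 16.9
eef_pos: [430.9, 257.7, 22.2]
ee_rot: [-0.091, 0.701, -0.701, 0.091]
wrist_force: [-0.8, -0.4, 0.6]
width: 0.744
[430.93340614 257.69160945  22.27576915] 61.22501672461918 [-0.23373394  0.10884131  0.06016838]
```

View pics/w5.png

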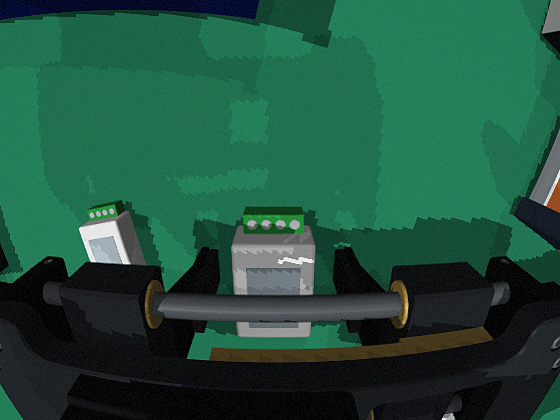

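The module sits between the jaws at (273,280) and the jaws are still closing. I'll finish the grip and lift.

```bash
python3 -m inch '[{"jaw":-1,"xyz":[0,0,0],"rot":[0,0,0]},{"jaw":-1,"xyz":[0,0,0],"rot":[0,0,0]},{"jaw":-1,"xyz":[0,0,0],"rot":[0,0,0]},{"jaw":-1,"xyz":[0,0,0],"rot":[0,0,0]},{"jaw":-1,"xyz":[0,-10,0],"rot":[0,0,0]},{"jaw":-1,"xyz":[0,-40,0],"rot":[0,0,0]},{"jaw":-1,"xyz":[0,-50,0],"rot":[0,0,0]},{"jaw":-1,"xyz":[0,-50,0],"rot":[0,0,0]}]' 15
python3 - <<'E'
from h import *
f=grab_frame("wrist"); cv2.imwrite("pics/w6.png",f["color"])
s=state(); print(s["eef_pos"],s["width"]*87,s["wrist_force"],R.from_quat(s["ee_rot"]).as_matrix().round(4).tolist())
E
```

```text
t: 17.95
eef_pos: [430.3, 257.5, 173.7]
ee_rot: [0.091, -0.701, 0.701, -0.091]
wrist_force: [0.4, -0.1, -0.6]
width: 0.454
[433.69315068 258.87846998 179.60719714] 39.73553338222856 [0.27114125 0.72066716 2.63904631] [[-0.9665, 0.0107, 0.2564], [-0.2564, 0.0034, -0.9666], [-0.0113, -0.9999, -0.0006]]
```

View pics/w6.png

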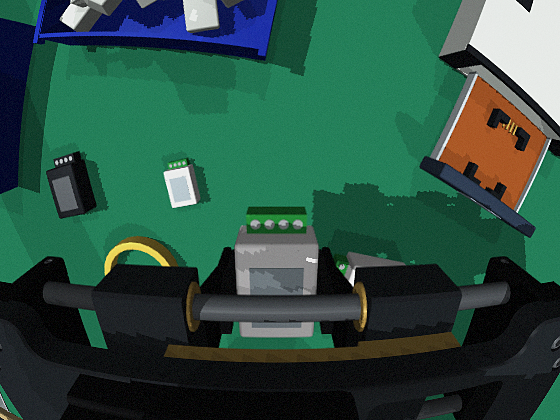

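```bash
python3 -m inch '[{"jaw":-1,"xyz":[6.7,0,50.2],"rot":[0,0,0]},{"jaw":-1,"xyz":[6.7,0,50.2],"rot":[0,0,0]},{"jaw":-1,"xyz":[6.7,0,50.2],"rot":[0,0,0]},{"jaw":-1,"xyz":[6.7,0,50.2],"rot":[0,0,0]},{"jaw":-1,"xyz":[0,0,0],"rot":[0,0.144,0]},{"jaw":-1,"xyz":[0,0,0],"rot":[0,0.143,0]},{"jaw":-1,"xyz":[0,0,0],"rot":[0,0.143,0]},{"jaw":-1,"xyz":[0,0,0],"rot":[0,0,0]}]' 15
python3 - <<'E'
from h import *
f=grab_frame("wrist"); cv2.imwrite("pics/w7.png",f["color"]); im=f["color"]
s=state(); print(s["qd"].round(3),s["eef_pos"],s["width"]*87,s["wrist_force"],R.from_quat(s["ee_rot"]).as_matrix().round(4).tolist())
cv2.imwrite("pics/w7n.png",cv2.resize(im[50:210,190:350],None,fx=5,fy=5,interpolation=cv2.INTER_CUBIC))
cv2.imwrite("pics/w7m.png",cv2.resize(im[195:345,200:350],None,fx=4,fy=4,interpolation=cv2.INTER_CUBIC))
E
```

```text
t: 19.0
eef_pos: [455.9, 56.7, 172.2]
ee_rot: [-0.06, -0.705, 0.705, 0.06]
wrist_force: [0.1, -0.1, -0.8]
width: 0.461
[ 0.003  0.001 -0.     0.002 -0.003  0.001] [455.96650341  56.72830288 172.16231697] 39.88982841469419 [-0.36669394 -0.05032194 -1.51652658] [[-0.9858, -0.0002, -0.168], [0.168, -0.0, -0.9858], [0.0002, -1.0, 0.0001]]
```

View pics/w7.png

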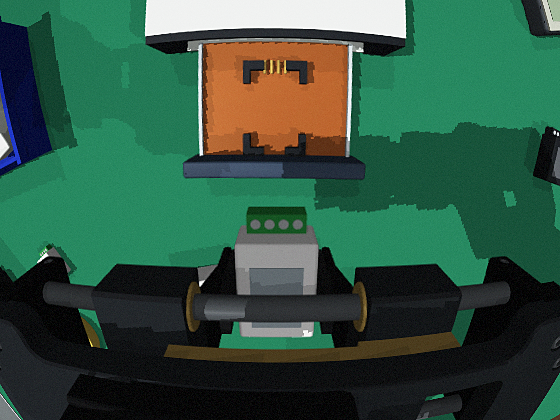

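View pics/w7n.png

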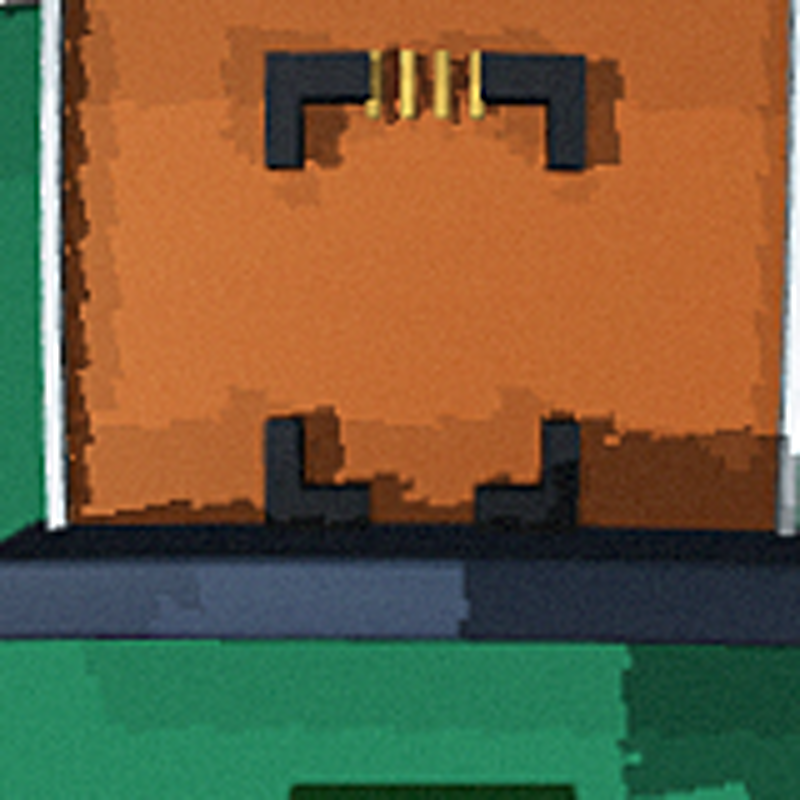

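View pics/w7m.png

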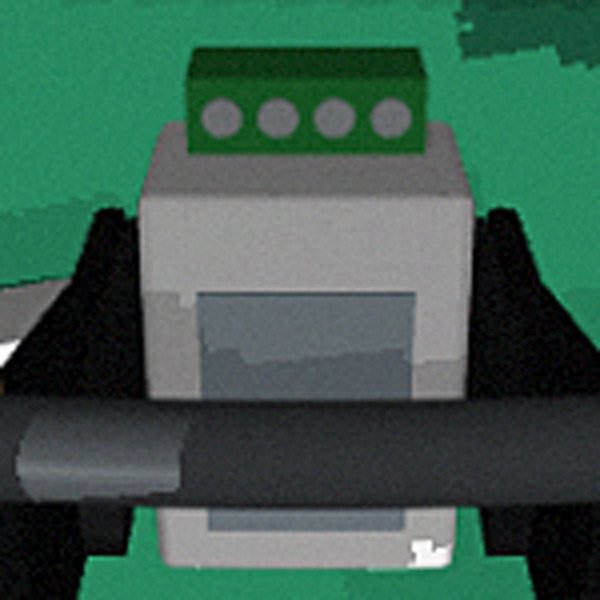

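```bash
python3 - <<'E'
from h import *
f=grab_frame("wrist"); s=state(); T=R.from_quat(s["ee_rot"]).as_matrix(); e=s["eef_pos"]
def c(X,Y,sc,ox,oy): return ((X+.5)/sc-.5+ox,(Y+.5)/sc-.5+oy)
N={k:wonz(f,c(*p,5,190,50),32) for k,p in dict(fl=(302,102),fr=(548,102),nl=(302,485),nr=(543,485)).items()}
n=lambda a,b:round(np.linalg.norm(N[a]-N[b]),1)
print(n('fl','nl'),n('fr','nr'),n('fl','fr'),n('nl','nr'))
ctr=sum(N.values())/4; v=N['fl']+N['fr']-N['nl']-N['nr']; print("nest",ctr,"yaw",np.arctan2(v[1],v[0]))
F=[wonz(f,c(*p,5,190,50),60) for p in [(2,638),(0,0)]][0]
zt=e[2]+6
M=np.array([wonz(f,c(*p,4,200,195),zt) for p in [(140,198),(473,198),(455,568),(160,568)]])
L=(M-e)@T; print("mod corners tool frame",L.round(1).tolist()); print("body centre tool",L.mean(0))
yaw=np.arctan2(*( (M[0]+M[1]-M[2]-M[3])[:2][::-1])); print("mod yaw",yaw)
print("tool delta to nest (TCP)", (ctr-e)@T)
E
```

```text
67.2 67.2 42.0 42.1
nest [541.14012637  42.02287932  32.        ] yaw -0.175497237333226
mod corners tool frame [[-24.4, -6.0, -17.6], [-24.4, -6.0, 20.9], [30.8, -6.0, 21.7], [30.7, -6.0, -18.1]]
body centre tool [ 3.18424415 -5.99978123  1.73255299]
mod yaw -0.16582263374789946
tool delta to nest (TCP) [-86.36331176 140.14857803   0.21751357]
```

```bash
python3 -m inch '[{"jaw":-1,"xyz":[-40,0,-1.3],"rot":[0,0.005,0]},{"jaw":-1,"xyz":[-40,0,0],"rot":[0,0,0]},{"jaw":-1,"xyz":[-5.7,20,0],"rot":[0,0,0]},{"jaw":-1,"xyz":[0,40,0],"rot":[0,0,0]},{"jaw":-1,"xyz":[0,35,0],"rot":[0,0,0]},{"jaw":-1,"xyz":[0,15,0],"rot":[0,0,0]},{"jaw":-1,"xyz":[0,0,0],"rot":[0,0,0]},{"jaw":-1,"xyz":[0,0,0],"rot":[0,0,0]}]' 15
python3 - <<'E'
from h import *
f=grab_frame("wrist"); cv2.imwrite("pics/w8.png",f["color"]); im=f["color"]
s=state(); print(s["qd"].round(3),s["eef_pos"],s["wrist_force"],R.from_quat(s["ee_rot"]).as_matrix().round(4).tolist())
cv2.imwrite("pics/w8c.png",cv2.resize(im[190:345,180:370],None,fx=4,fy=4,interpolation=cv2.INTER_CUBIC))
f=grab_frame("side"); cv2.imwrite("pics/s8.png",cv2.resize(f["color"][150:270,190:330],None,fx=5,fy=5,interpolation=cv2.INTER_CUBIC))
E
```

```text
t: 20.1
eef_pos: [541.8, 43.2, 63.1]
ee_rot: [-0.063, -0.704, 0.704, 0.061]
wrist_force: [0.8, -0.8, -0.8]
width: 0.458
[-0.002 -0.005  0.001 -0.    -0.     0.001] [541.97155259  43.13780724  63.36757636] [ 0.61049136  0.22748415 -0.59293558] [[-0.9846, 0.0028, -0.1749], [0.1749, -0.0004, -0.9846], [-0.0029, -1.0, -0.0001]]
```

View pics/w8.png

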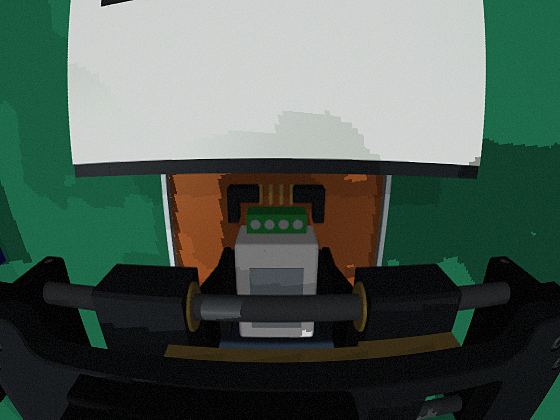

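View pics/w8c.png

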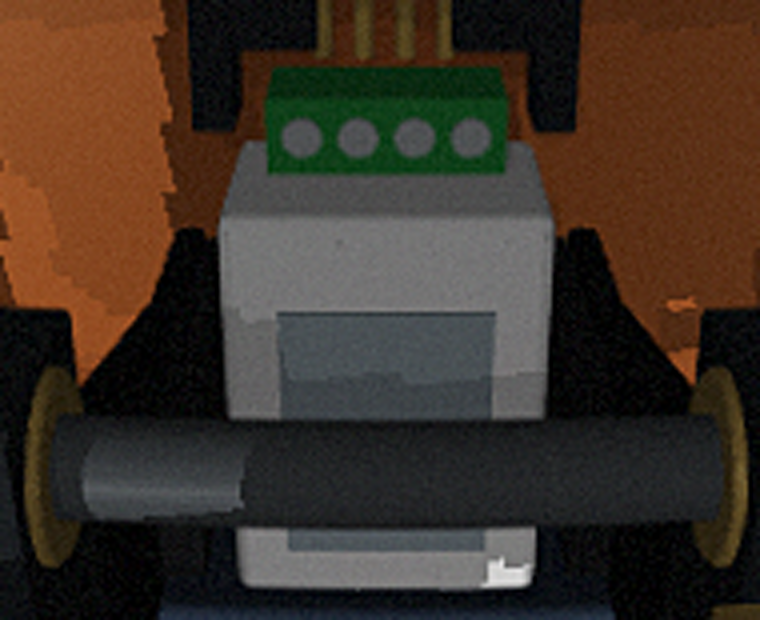

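View pics/s8.png

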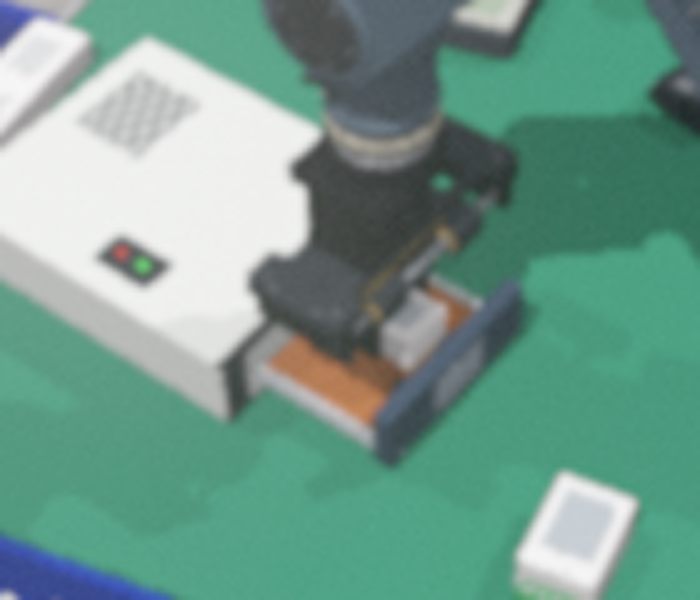

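```bash
python3 - <<'E'
from h import *
f=grab_frame("wrist"); s=state(); T=R.from_quat(s["ee_rot"]).as_matrix(); e=s["eef_pos"]
def c(X,Y,sc,ox,oy): return ((X+.5)/sc-.5+ox,(Y+.5)/sc-.5+oy)
z=e[2]
g=lambda p,zz:((wonz(f,c(*p,4,180,190),zz)-e)@T).round(2)
print("end bottom",g((386,68),z-22),"end top",g((386,98),z-8),"body far top",g((386,216),z+6),"near top",g((386,587),z+6))
print("block top/body",g((386,173),z-8))
print("loc far inner",g((275,50),32),g((500,50),32),"loc lat",g((243,60),32),g((528,60),32),"term lat",g((266,98),z-8),g((507,98),z-8))
E
```

```text
end bottom [-34.1   22.09   1.55] end top [-34.53   8.09   1.53] body far top [-24.85  -5.93   1.52] near top [30.   -6.08  1.54]
block top/body [-24.64   8.07   1.54]
loc far inner [-33.9   31.44 -14.02] [-33.9   31.43  17.57] loc lat [-32.44  31.43 -18.58] [-32.44  31.43  21.58] term lat [-34.52   8.1  -13.24] [-34.52   8.09  16.43]
```

```bash
python3 -m inch '[{"jaw":-1,"xyz":[1,0,0],"rot":[0,0,0]},{"jaw":-1,"xyz":[0.7,0,0],"rot":[0,0,0]},{"jaw":-1,"xyz":[0,4,0],"rot":[0,0,0]},{"jaw":-1,"xyz":[0,3,0],"rot":[0,0,0]},{"jaw":-1,"xyz":[0,2,0],"rot":[0,0,0]},{"jaw":-1,"xyz":[0,2,0],"rot":[0,0,0]},{"jaw":-1,"xyz":[0,2,0],"rot":[0,0,0]},{"jaw":-1,"xyz":[0,0,0],"rot":[0,0,0]}]' 15
python3 - <<'E'
from h import *
f=grab_frame("wrist"); im=f["color"]
s=state(); print(s["eef_pos"],s["wrist_force"],s["wrist_torque"])
cv2.imwrite("pics/w9c.png",cv2.resize(im[190:345,180:370],None,fx=4,fy=4,interpolation=cv2.INTER_CUBIC))
E
```

```text
t: 21.25
eef_pos: [539.1, 43.5, 48.9]
ee_rot: [0.062, 0.704, -0.704, -0.062]
wrist_force: [0.1, -0.1, -1.2]
width: 0.46
[539.17444849  43.502137    48.9610703 ] [-0.31136485 -0.09179792 -1.38438655] [ 0.06994113 -0.01794616  0.01019317]
```

View pics/w9c.png

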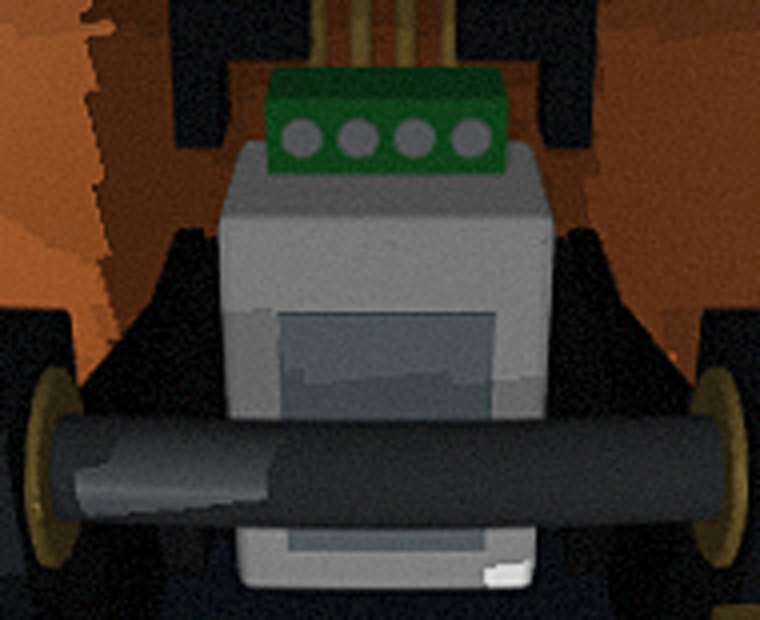

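```bash
python3 - <<'E'
from h import *
f=grab_frame("wrist"); s=state(); T=R.from_quat(s["ee_rot"]).as_matrix(); e=s["eef_pos"]
def c(X,Y,sc,ox,oy): return ((X+.5)/sc-.5+ox,(Y+.5)/sc-.5+oy)
z=e[2]
g=lambda p,zz:((wonz(f,c(*p,4,180,190),zz)-e)@T).round(2)
print("end bottom",g((386,68),z-22),"end top",g((386,98),z-8))
print("loc far inner",g((275,61),32),g((500,61),32),"lat",g((228,75),32),g((541,75),32),"term lat",g((266,98),z-8),g((507,98),z-8))
E
```

```text
end bottom [-34.06  22.     1.59] end top [-34.49   8.     1.58]
loc far inner [-36.52  17.05 -12.74] [-36.52  17.05  16.3 ] lat [-34.63  17.05 -18.92] [-34.62  17.05  21.71] term lat [-34.49   8.   -13.17] [-34.48   8.    16.45]
```

```bash
python3 -m inch '[{"jaw":-1,"xyz":[-0.6,1,-0.2],"rot":[0,0,0]},{"jaw":-1,"xyz":[0,1,0],"rot":[0,0,0]},{"jaw":-1,"xyz":[0,1,0],"rot":[0,0,0]},{"jaw":-1,"xyz":[0,1,0],"rot":[0,0,0]},{"jaw":-1,"xyz":[0,1,0],"rot":[0,0,0]},{"jaw":-1,"xyz":[0,0.5,0],"rot":[0,0,0]},{"jaw":-1,"xyz":[0,0.5,0],"rot":[0,0,0]},{"jaw":-1,"xyz":[0,0,0],"rot":[0,0,0]}]' 15
python3 - <<'E'
from h import *
f=grab_frame("wrist"); im=f["color"]
s=state(); print(s["eef_pos"],s["wrist_force"],s["wrist_torque"])
cv2.imwrite("pics/w10c.png",cv2.resize(im[190:345,180:370],None,fx=4,fy=4,interpolation=cv2.INTER_CUBIC))
E
```

```text
t: 22.35
eef_pos: [539.8, 43.6, 43.0]
ee_rot: [0.062, 0.704, -0.704, -0.062]
wrist_force: [-0.5, -0.7, -0.4]
width: 0.459
[539.84205851  43.57891389  43.0631051 ] [-0.48934258 -0.13538227 -0.53603729] [0.08526902 0.02171935 0.01007381]
```

View pics/w10c.png

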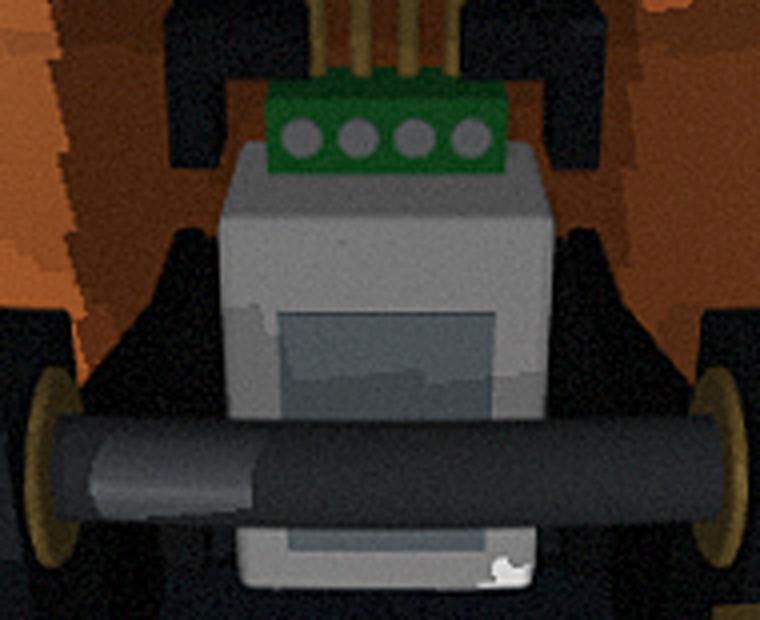

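The module is inside the locators without force. I'll lower it the last millimetre and release.

```bash
python3 -m inch '[{"jaw":-1,"xyz":[0,0.6,0],"rot":[0,0,0]},{"jaw":-1,"xyz":[0,0.4,0],"rot":[0,0,0]},{"jaw":-1,"xyz":[0,0,0],"rot":[0,0,0]},{"jaw":0.2,"xyz":[0,0,0],"rot":[0,0,0]},{"jaw":0.6,"xyz":[0,0,0],"rot":[0,0,0]},{"jaw":0.6,"xyz":[0,0,0],"rot":[0,0,0]},{"jaw":0.6,"xyz":[0,0,0],"rot":[0,0,0]},{"jaw":0.6,"xyz":[0,0,0],"rot":[0,0,0]}]' 15
python3 - <<'E'
from h import *
s=state(); print(s["eef_pos"],s["wrist_force"],s["width"])
E
```

```text
t: 23.4
eef_pos: [539.9, 43.6, 42.0]
ee_rot: [0.062, 0.704, -0.704, -0.062]
wrist_force: [-0.8, 0.4, 0.3]
width: 0.791
[539.85470345  43.60515707  42.04209917] [-0.82745417  0.37687173  0.30409967] 0.791367198348209
```

```bash
python3 -m inch '[{"jaw":0.6,"xyz":[0,-15,0],"rot":[0,0,0]},{"jaw":0.6,"xyz":[0,-35,0],"rot":[0,0,0]},{"jaw":0.6,"xyz":[0,-50,0],"rot":[0,0,0]},{"jaw":0.6,"xyz":[20,-30,0],"rot":[0,0,0]},{"jaw":-1,"xyz":[40,0,0],"rot":[0,0,0]},{"jaw":-1,"xyz":[30,0,0],"rot":[0,0,0]},{"jaw":-1,"xyz":[0,0,0],"rot":[0,0,0]},{"jaw":-1,"xyz":[0,0,0],"rot":[0,0,0]}]' 15
python3 - <<'E'
from h import *
f=grab_frame("wrist"); im=f["color"]; cv2.imwrite("pics/w11.png",im)
s=state(); print(s["eef_pos"],s["wrist_force"],s["width"])
cv2.imwrite("pics/w11c.png",cv2.resize(im[50:210,190:350],None,fx=5,fy=5,interpolation=cv2.INTER_CUBIC))
E
```

```text
t: 24.4
eef_pos: [453.1, 59.1, 172.9]
ee_rot: [-0.064, -0.704, 0.704, 0.061]
wrist_force: [-0.4, -0.2, 0.6]
width: 0.433
[453.31229437  59.00076874 172.6828678 ] [ 0.35039746 -0.0221504   0.09592385] 0.3874261905485679
```

View pics/w11c.png

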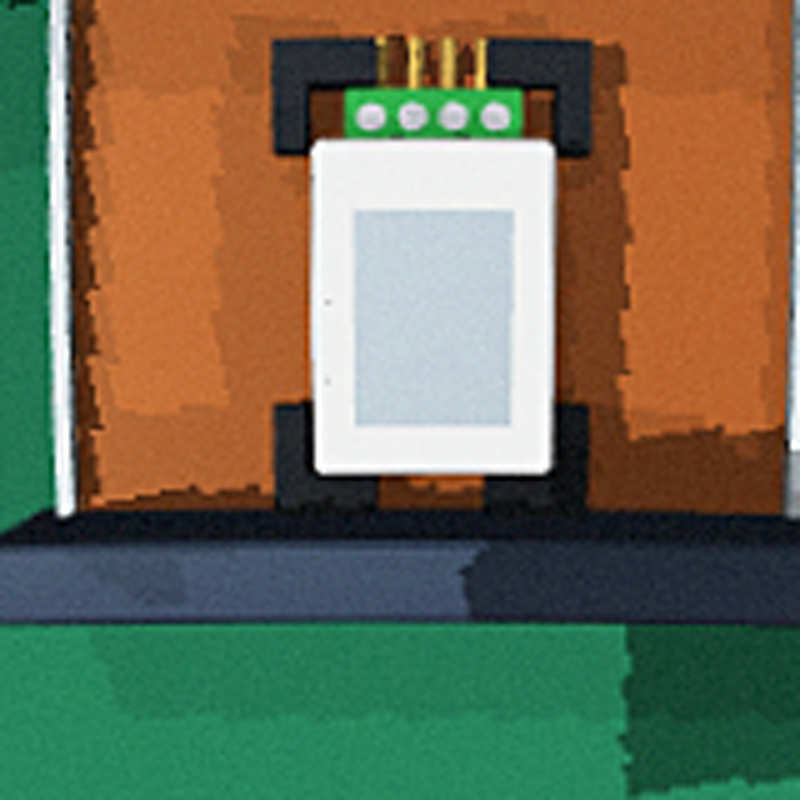

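The module lies inside all four locators (nest at crop centre (432,280)) with its terminals at the pins. Now I'll lower the closed fingers in front of the tray.

```bash
python3 -m inch '[{"jaw":-1,"xyz":[10,20,0],"rot":[0,0,0]},{"jaw":-1,"xyz":[0,40,0],"rot":[0,0,0]},{"jaw":-1,"xyz":[0,40,0.7],"rot":[0,0,0]},{"jaw":-1,"xyz":[0,28,0.6],"rot":[0,0,0]},{"jaw":-1,"xyz":[0,4,0],"rot":[0,0,0]},{"jaw":-1,"xyz":[-10,0,0],"rot":[0,0,0]},{"jaw":-1,"xyz":[-8,0,0],"rot":[0,0,0]},{"jaw":-1,"xyz":[-5,0,0],"rot":[0,0,0]}]' 15; python3 st.py
```

```text
t: 25.45
eef_pos: [465.8, 55.5, 41.1]
ee_rot: [-0.063, -0.704, 0.704, 0.061]
wrist_force: [-0.0, -0.3, -0.4]
width: 0.006
t 25.45 F along x -0.05 [-0.   -0.28 -0.38] advance past est. contact -101.98 lat -0.1 z 41.1
```

```bash
python3 -m inch '[{"jaw":-1,"xyz":[-4,0,0],"rot":[0,0,0]},{"jaw":-1,"xyz":[-4,0,0],"rot":[0,0,0]},{"jaw":-1,"xyz":[-3,0,0],"rot":[0,0,0]},{"jaw":-1,"xyz":[-3,0,0],"rot":[0,0,0]},{"jaw":-1,"xyz":[-4,0,0],"rot":[0,0,0]},{"jaw":-1,"xyz":[-4,0,0],"rot":[0,0,0]},{"jaw":-1,"xyz":[-4,0,0],"rot":[0,0,0]},{"jaw":-1,"xyz":[-4,0,0],"rot":[0,0,0]}]' 15; python3 st.py
```

```text
t: 26.45
eef_pos: [493.3, 50.5, 39.9]
ee_rot: [0.062, 0.704, -0.704, -0.063]
wrist_force: [-2.9, 0.1, -1.0]
width: 0.005
t 26.45 F along x 2.84 [-2.87  0.09 -1.02] advance past est. contact -74.09 lat -0.05 z 39.9
```

```bash
python3 st.py | grep -qE 'F along x [0-7]\.' && python3 -m inch '[{"jaw":-1,"xyz":[-4,0,0],"rot":[0,0,0]},{"jaw":-1,"xyz":[-4,0,0],"rot":[0,0,0]},{"jaw":-1,"xyz":[-4,0,0],"rot":[0,0,0]},{"jaw":-1,"xyz":[-4,0,0],"rot":[0,0,0]},{"jaw":-1,"xyz":[-4,0,0],"rot":[0,0,0]},{"jaw":-1,"xyz":[-4,0,0],"rot":[0,0,0]},{"jaw":-1,"xyz":[-4,0,0],"rot":[0,0,0]},{"jaw":-1,"xyz":[-4,0,0],"rot":[0,0,0]}]' 15; python3 st.py
```

```text
t: 27.45
eef_pos: [525.0, 44.9, 40.0]
ee_rot: [-0.062, -0.704, 0.704, 0.062]
wrist_force: [-3.3, 0.0, -0.9]
width: 0.007
t 27.45 F along x 3.25 [-3.3   0.04 -0.89] advance past est. contact -41.87 lat -0.13 z 40.0
```

```bash
python3 -m inch '[{"jaw":-1,"xyz":[-4,0,0],"rot":[0,0,0]},{"jaw":-1,"xyz":[-4,0,0],"rot":[0,0,0]},{"jaw":-1,"xyz":[-4,0,0],"rot":[0,0,0]},{"jaw":-1,"xyz":[-4,0,0],"rot":[0,0,0]},{"jaw":-1,"xyz":[-4,0,0],"rot":[0,0,0]},{"jaw":-1,"xyz":[-4,0,0],"rot":[0,0,0]},{"jaw":-1,"xyz":[-4,0,0],"rot":[0,0,0]},{"jaw":-1,"xyz":[-4,0,0],"rot":[0,0,0]}]' 15; python3 st.py
```

```text
t: 28.45
eef_pos: [556.5, 39.3, 40.1]
ee_rot: [0.062, 0.704, -0.704, -0.062]
wrist_force: [-4.8, -1.0, 1.2]
width: 0.004
t 28.45 F along x 4.52 [-4.77 -0.98  1.15] advance past est. contact -9.88 lat -0.25 z 40.1
```

```bash
python3 -m inch '[{"jaw":-1,"xyz":[-3,0,0],"rot":[0,0,0]},{"jaw":-1,"xyz":[-2,0,0],"rot":[0,0,0]},{"jaw":-1,"xyz":[-1.5,0,0],"rot":[0,0,0]},{"jaw":-1,"xyz":[-1.5,0,0],"rot":[0,0,0]},{"jaw":-1,"xyz":[-1.5,0,0],"rot":[0,0,0]},{"jaw":-1,"xyz":[-1,0,0],"rot":[0,0,0]},{"jaw":-1,"xyz":[-1,0,0],"rot":[0,0,0]},{"jaw":-1,"xyz":[0,0,0],"rot":[0,0,0]}]' 15; python3 st.py
```

```text
t: 29.45
eef_pos: [567.9, 37.3, 40.0]
ee_rot: [0.062, 0.704, -0.704, -0.062]
wrist_force: [-4.0, -1.1, -0.4]
width: 0.005
t 29.45 F along x 3.79 [-4.05 -1.09 -0.36] advance past est. contact 1.72 lat -0.31 z 40.0
```

Now I'll go slowly to about 5.2, then feel for the stop, which was at about 7.3 before.

```bash
python3 -m inch '[{"jaw":-1,"xyz":[-0.7,0,0],"rot":[0,0,0]},{"jaw":-1,"xyz":[-0.7,0,0],"rot":[0,0,0]},{"jaw":-1,"xyz":[-0.7,0,0],"rot":[0,0,0]},{"jaw":-1,"xyz":[-0.7,0,0],"rot":[0,0,0]},{"jaw":-1,"xyz":[-0.7,0,0],"rot":[0,0,0]},{"jaw":-1,"xyz":[0,0,0],"rot":[0,0,0]},{"jaw":-1,"xyz":[0,0,0],"rot":[0,0,0]},{"jaw":-1,"xyz":[0,0,0],"rot":[0,0,0]}]' 15; python3 st.py
```

```text
t: 30.45
eef_pos: [571.3, 36.7, 40.1]
ee_rot: [0.062, 0.704, -0.704, -0.062]
wrist_force: [-3.5, -0.4, -0.2]
width: 0.008
t 30.45 F along x 3.41 [-3.55 -0.44 -0.24] advance past est. contact 5.17 lat -0.33 z 40.1
```

```bash
python3 -m inch '[{"jaw":-1,"xyz":[-0.5,0,0],"rot":[0,0,0]},{"jaw":-1,"xyz":[-0.5,0,0],"rot":[0,0,0]},{"jaw":-1,"xyz":[-0.5,0,0],"rot":[0,0,0]},{"jaw":-1,"xyz":[0,0,0],"rot":[0,0,0]},{"jaw":-1,"xyz":[0,0,0],"rot":[0,0,0]},{"jaw":-1,"xyz":[0,0,0],"rot":[0,0,0]},{"jaw":-1,"xyz":[0,0,0],"rot":[0,0,0]},{"jaw":-1,"xyz":[0,0,0],"rot":[0,0,0]}]' 15; python3 st.py
```

```text
t: 31.45
eef_pos: [572.6, 36.4, 40.1]
ee_rot: [0.062, 0.704, -0.704, -0.062]
wrist_force: [-4.1, 0.3, 0.3]
width: 0.001
t 31.45 F along x 4.06 [-4.06  0.34  0.32] advance past est. contact 6.47 lat -0.31 z 40.1
```

```bash
python3 -m inch '[{"jaw":-1,"xyz":[-0.5,0,0],"rot":[0,0,0]},{"jaw":-1,"xyz":[-0.5,0,0],"rot":[0,0,0]},{"jaw":-1,"xyz":[0,0,0],"rot":[0,0,0]},{"jaw":-1,"xyz":[0,0,0],"rot":[0,0,0]},{"jaw":-1,"xyz":[0,0,0],"rot":[0,0,0]},{"jaw":-1,"xyz":[0,0,0],"rot":[0,0,0]},{"jaw":-1,"xyz":[0,0,0],"rot":[0,0,0]},{"jaw":-1,"xyz":[0,0,0],"rot":[0,0,0]}]' 15; python3 st.py
```

```text
t: 32.45
eef_pos: [573.4, 36.3, 40.0]
ee_rot: [0.062, 0.704, -0.704, -0.062]
wrist_force: [-5.7, -0.9, 0.2]
width: 0.006
t 32.45 F along x 5.43 [-5.68 -0.89  0.15] advance past est. contact 7.34 lat -0.32 z 40.0
```

```bash
python3 -m inch '[{"jaw":-1,"xyz":[-0.5,0,0],"rot":[0,0,0]},{"jaw":-1,"xyz":[-0.3,0,0],"rot":[0,0,0]},{"jaw":-1,"xyz":[0,0,0],"rot":[0,0,0]},{"jaw":-1,"xyz":[0,0,0],"rot":[0,0,0]},{"jaw":-1,"xyz":[0,0,0],"rot":[0,0,0]},{"jaw":-1,"xyz":[0,0,0],"rot":[0,0,0]},{"jaw":-1,"xyz":[0,0,0],"rot":[0,0,0]},{"jaw":-1,"xyz":[0,0,0],"rot":[0,0,0]}]' 15; python3 st.py
```

```text
t: 33.45
eef_pos: [573.5, 36.3, 40.0]
ee_rot: [0.062, 0.704, -0.704, -0.063]
wrist_force: [-5.8, -0.1, 1.9]
width: 0.005
t 33.45 F along x 5.72 [-5.83 -0.12  1.94] advance past est. contact 7.45 lat -0.37 z 40.0
```

```bash
python3 -m inch '[{"jaw":-1,"xyz":[-0.5,0,0],"rot":[0,0,0]},{"jaw":-1,"xyz":[-0.5,0,0],"rot":[0,0,0]},{"jaw":-1,"xyz":[-0.4,0,0],"rot":[0,0,0]},{"jaw":-1,"xyz":[0,0,0],"rot":[0,0,0]},{"jaw":-1,"xyz":[0,0,0],"rot":[0,0,0]},{"jaw":-1,"xyz":[0,0,0],"rot":[0,0,0]},{"jaw":-1,"xyz":[0,0,0],"rot":[0,0,0]},{"jaw":-1,"xyz":[0,0,0],"rot":[0,0,0]}]' 15; python3 st.py
```

```text
t: 34.45
eef_pos: [573.8, 36.4, 39.8]
ee_rot: [0.061, 0.705, -0.704, -0.064]
wrist_force: [-8.0, 0.2, 2.0]
width: 0.001
t 34.45 F along x 7.87 [-7.97  0.19  1.98] advance past est. contact 7.65 lat -0.46 z 39.8
```

```bash
python3 -m inch '[{"jaw":-1,"xyz":[-0.5,0,0],"rot":[0,0,0]},{"jaw":-1,"xyz":[0,0,0],"rot":[0,0,0]},{"jaw":-1,"xyz":[0,0,0],"rot":[0,0,0]},{"jaw":-1,"xyz":[0,0,0],"rot":[0,0,0]},{"jaw":-1,"xyz":[0,0,0],"rot":[0,0,0]},{"jaw":-1,"xyz":[0,0,0],"rot":[0,0,0]},{"jaw":-1,"xyz":[0,0,0],"rot":[0,0,0]},{"jaw":-1,"xyz":[0,0,0],"rot":[0,0,0]}]' 15; python3 st.py
```

```text
t: 35.45
eef_pos: [573.8, 36.4, 39.7]
ee_rot: [0.06, 0.705, -0.704, -0.064]
wrist_force: [-8.4, 0.7, 1.9]
width: 0.005
t 35.45 F along x 8.35 [-8.36  0.71  1.93] advance past est. contact 7.73 lat -0.5 z 39.7
```

The stop is at the same place and force as on the first trip, so the latch has tripped. Letting go now.

```bash
python3 -m inch '[{"jaw":-1,"xyz":[10,0,0],"rot":[0,0,0]},{"jaw":-1,"xyz":[30,0,0],"rot":[0,0,0]},{"jaw":-1,"xyz":[45,0,0],"rot":[0,0,0]},{"jaw":-1,"xyz":[45,0,0],"rot":[0,0,0]},{"jaw":-1,"xyz":[0,-50,0],"rot":[0,0,0]},{"jaw":-1,"xyz":[0,-50,0],"rot":[0,0,0]},{"jaw":-1,"xyz":[0,-50,0],"rot":[0,0,0]},{"jaw":-1,"xyz":[0,-30,0],"rot":[0,0,0]}]' 15; python3 st.py
python3 - <<'E'
from h import *
f=grab_frame("wrist"); cv2.imwrite("pics/w12.png",f["color"])
f=grab_frame("top"); cv2.imwrite("pics/t12.png",f["color"])
E
```

```text
t: 36.45
eef_pos: [452.0, 58.3, 223.7]
ee_rot: [-0.066, -0.704, 0.704, 0.058]
wrist_force: [0.1, -0.1, -0.3]
width: 0.01
t 36.45 F along x -0.1 [ 0.07 -0.14 -0.29] advance past est. contact -116.04 lat -0.32 z 223.7
```

View pics/w12.png

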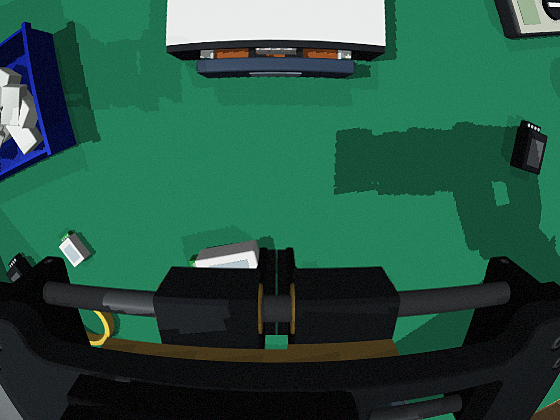

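View pics/t12.png

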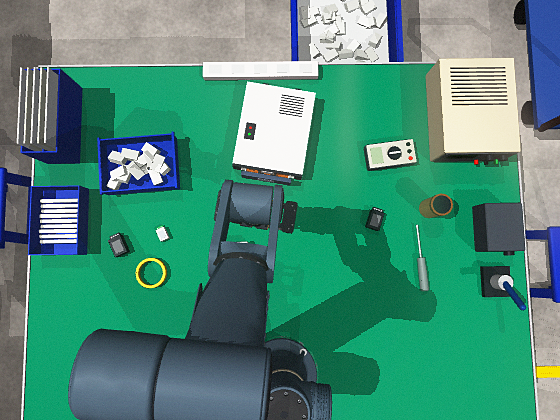

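The wrist view shows the tray shut, with its front at (197–355, 60–77) and the same gap to the housing as at the start. The top view shows the other things where they were. I'll confirm the front's position, then hand in.

```bash
python3 - <<'E'
from h import *
f=grab_frame("wrist"); im=f["color"]; s=state(); print(s["qd"].round(3),s["t"])
for nm,ps in dict(front=[(197.5,75.5),(354.5,75.5)]).items():
    P=[wonz(f,p,60)[:2] for p in ps]; print(P,(P[0]+P[1])/2)
H=[wonz(f,p,62)[:2] for p in [(166.5,46),(384.5,46)]]; print("housing top front",(H[0]+H[1])/2)
print(sign_off())
E
```

```text
[-0.003  0.051  0.05  -0.     0.008  0.001] 36.6
[array([586.97052734, 108.53161415]), array([560.92202315, -38.05880549])] [573.94627524  35.23640433]
housing top front [605.52290687  30.15618644]
the job is handed in; nothing more can be done
None
```

The job is handed in, at about 36.6 s of the 72 s. As far as my checks show, the white module is in the nest, terminals to the pins, and the tray is latched shut.

- **Opening:** I pushed the tray's press pad in until I felt the rubber stop, at about 8.5 N along the push. On letting go the tray sprang out.
- **Module:** I picked the middle-sized white module. I lowered it into the nest with almost no force and released it. The picture afterwards showed it inside all four corner locators, terminals at the pins.
- **Closing:** I pushed the tray home to the same stop, at about 8.4 N, and let go. The highest push I read along the tray was 8.5 N. Readings came only at the end of each one-second move, so a short peak in between would not show.

**Last checks:**
- **Tray:** its front measured 2 mm from where it was at the start, within camera error, and it stayed shut with the arm away. The joint value itself cannot be read, and the module cannot be seen once the tray is shut.
- **Bench:** the other things on the bench looked unmoved in the top picture, but I compared them only by eye. The large white module was under the arm there, and the wrist picture showed only part of it.

**Disagreement:** the wrist camera was about 1.5 mm off sideways and read sizes about 1.5 to 3% small. I therefore placed the module by comparing it with the nest in the same picture.

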